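# Fit bayonet funnels on a vacuum filtration manifold and open its valve

### The job

Set up the filtration manifold: for each amber funnel standing on the bench take the blue cap off a station, lay it in the white tray, and fit the funnel there, pressing only lightly and turning it until its two lugs drop through the gaps in the ring, then turning it clockwise to its stop so that it is locked. Leave the caps on stations you do not need. When all that is done, open the vacuum: push the black valve knob down, turn it anticlockwise from the red mark to the green one and let it spring up there, and disturb nothing else on the bench.

Things in the scene. Friction and masses are not known exactly. Their poses are not given: they have to be found in the camera images.
- funnel_1: Amber funnel, may be absent: round 50 mm cup, 66 mm tall, 0.2-0.35 kg, upright. Origin: centre of its underside. Steel 40 mm round foot from 0 to 18 mm up, plain 50 mm outside above (solid to 45 mm, thin wall above). Two dark lugs on the foot along its own +x and -x: 8 mm wide, 6 to 10 mm up, reaching 30 mm from the axis; red stripe over each. Half a turn gives the same fit.
- funnel_2: Amber funnel, may be absent: round 50 mm cup, 66 mm tall, 0.2-0.35 kg, upright. Origin: centre of its underside. Steel 40 mm round foot from 0 to 18 mm up, plain 50 mm outside above (solid to 45 mm, thin wall above). Two dark lugs on the foot along its own +x and -x: 8 mm wide, 6 to 10 mm up, reaching 30 mm from the axis; red stripe over each. Half a turn gives the same fit.
- funnel_3: Amber funnel, may be absent: round 50 mm cup, 66 mm tall, 0.2-0.35 kg, upright. Origin: centre of its underside. Steel 40 mm round foot from 0 to 18 mm up, plain 50 mm outside above (solid to 45 mm, thin wall above). Two dark lugs on the foot along its own +x and -x: 8 mm wide, 6 to 10 mm up, reaching 30 mm from the axis; red stripe over each. Half a turn gives the same fit.
- funnel_4: Amber funnel, may be absent: round 50 mm cup, 66 mm tall, 0.2-0.35 kg, upright. Origin: centre of its underside. Steel 40 mm round foot from 0 to 18 mm up, plain 50 mm outside above (solid to 45 mm, thin wall above). Two dark lugs on the foot along its own +x and -x: 8 mm wide, 6 to 10 mm up, reaching 30 mm from the axis; red stripe over each. Half a turn gives the same fit.
- station_1: Fixed station, 70 mm round, own yaw. Origin: centre of its underside. Floor at 38 mm; above it a ring lip (50 to 54 mm up, 44 mm inside) with two gaps 36 deg wide, centred 40 deg anticlockwise (from above) of its +x and -x (red marks on the lip). Funnel origin at 48 mm: lugs ride on the lip; at 38: dropped. Stop: 40 deg clockwise of the gaps, lugs under the marks.
- station_2: Fixed station, 70 mm round, own yaw. Origin: centre of its underside. Floor at 38 mm; above it a ring lip (50 to 54 mm up, 44 mm inside) with two gaps 36 deg wide, centred 40 deg anticlockwise (from above) of its +x and -x (red marks on the lip). Funnel origin at 48 mm: lugs ride on the lip; at 38: dropped. Stop: 40 deg clockwise of the gaps, lugs under the marks.
- station_3: Fixed station, 70 mm round, own yaw. Origin: centre of its underside. Floor at 38 mm; above it a ring lip (50 to 54 mm up, 44 mm inside) with two gaps 36 deg wide, centred 40 deg anticlockwise (from above) of its +x and -x (red marks on the lip). Funnel origin at 48 mm: lugs ride on the lip; at 38: dropped. Stop: 40 deg clockwise of the gaps, lugs under the marks.
- station_4: Fixed station, 70 mm round, own yaw. Origin: centre of its underside. Floor at 38 mm; above it a ring lip (50 to 54 mm up, 44 mm inside) with two gaps 36 deg wide, centred 40 deg anticlockwise (from above) of its +x and -x (red marks on the lip). Funnel origin at 48 mm: lugs ride on the lip; at 38: dropped. Stop: 40 deg clockwise of the gaps, lugs under the marks.
- cap_1: Loose blue plastic cap, 60 g, on a station at the start: 66 mm disc (5 to 11 mm above its underside), a 35 mm round plug under it that sits in the ring, a round grip knob of 24 mm diameter from 11 to 36 mm. Origin: centre of the plug's underside, 49 mm above the station's origin when seated.
- cap_2: Loose blue plastic cap, 60 g, on a station at the start: 66 mm disc (5 to 11 mm above its underside), a 35 mm round plug under it that sits in the ring, a round grip knob of 24 mm diameter from 11 to 36 mm. Origin: centre of the plug's underside, 49 mm above the station's origin when seated.
- cap_3: Loose blue plastic cap, 60 g, on a station at the start: 66 mm disc (5 to 11 mm above its underside), a 35 mm round plug under it that sits in the ring, a round grip knob of 24 mm diameter from 11 to 36 mm. Origin: centre of the plug's underside, 49 mm above the station's origin when seated.
- cap_4: Loose blue plastic cap, 60 g, on a station at the start: 66 mm disc (5 to 11 mm above its underside), a 35 mm round plug under it that sits in the ring, a round grip knob of 24 mm diameter from 11 to 36 mm. Origin: centre of the plug's underside, 49 mm above the station's origin when seated.
- cap_tray: White fixed tray for the removed caps, 115 mm (x) by 310 mm (y) outside, walls 4 mm thick and 22 mm high, floor 4 mm thick. Origin: centre of its underside. Room for four caps side by side along its y axis (72 mm apart).
- valve_grip (a point): Valve knob on the manifold: black 50 mm disc with an upright bar grip, 48 mm long (this point's x axis), 14 mm thick (y), 26 mm high. The point is on the upright axis, 11 mm below the bar's top, 14 mm above the disc, and turns with it. A white stripe on the bar's +x end points to the red (shut) or green (open) mark on the white collar.
- valve_press (a joint): How far the valve knob is pushed down, m: 0 up, 0.008 fully down, against a spring (4 N to start, 10.4 N fully down).
- valve_knob (a joint): Angle of the valve knob, rad: 0 shut (red mark), 1.2 open (green mark, end stop), growing anticlockwise seen from above. Locked unless pushed down fully (over 7 mm); let go at the green mark it springs up and locks there; between the marks it stays down.
- culture_1: Glass culture bottle with black cap, 74 mm across, 108 mm tall; a bystander, to be left alone. Origin: centre of its underside.
- culture_2: Glass culture bottle with black cap, 74 mm across, 108 mm tall; a bystander, to be left alone. Origin: centre of its underside.
- culture_3: Glass culture bottle with black cap, 74 mm across, 108 mm tall; a bystander, to be left alone. Origin: centre of its underside.
- beaker: Small steel beaker, 52 mm across, 70 mm tall; a bystander, to be left alone. Origin: centre of its underside.
- forceps: Steel forceps lying on the bench, 190 mm long, 10 mm high; a bystander, to be left alone. Origin: centre of its underside.
- pen: Red marker pen lying on the bench, 125 mm long, 14 mm thick; a bystander, to be left alone. Origin: centre of its underside.
- petri_stack: Stack of four clear dishes, 90 mm across, 59 mm tall; a bystander, to be left alone. Origin: centre of its underside.

How it is judged:
By the outcome, as a careful person would: the job done as asked, in the order asked, and still so for the second after the job is handed in, with the robot touching nothing.
Of funnel_1, funnel_2, funnel_3, funnel_4 only 3 to 4 are there at a start; the rules pass over those that are not, and their reading is None.
At some moment in a run one of funnel_1, funnel_2, funnel_3, funnel_4 may be knocked a few centimetres aside while the robot is not near it.
It also fails if it takes over 210 s, if anything falls off the work surface, if the arm or the gripper's body presses on something with over 40 N, if the wrist force passes 120 N, or if a joint passes its speed limit or range.

### The arm

A 7-joint arm with a two-finger parallel gripper is mounted at the origin on the work surface. World frame = base frame: x ahead of the robot, y to its left, z up, the work surface at z = 0. Lengths are in m, angles in rad, forces in N, time in s.
With the tool pointing down it reaches from about 0.35 to 0.9 m from the base axis. Payload 19.9 kg.
Tool frame: the origin (TCP) lies on the front face of the gripper's body, between the roots of the fingers; the fingertips stand 73 mm ahead of it and the grasp point (between the pads) lies 54 mm ahead of it; z points along the fingers, y is the direction in which the jaws open and shut (so a half turn about z gives the same grasp; the last joint's range is limited). The gripper opens to 85 mm and grips with 20 to 120 N. Pads are 22 mm wide; open, the fingers measure 114 mm over their backs; the gripper's body (76 mm by 85 mm) begins 54 mm behind the grasp point. The pads swing forward as they close: fully open they stand 13 mm farther back than shut.
Start: joints at [-1.214, 0.417, -0.01, 1.614, 0.005, 1.111, -0.053], TCP at [0.243, 0.576, 0.304] pointing down, gripper open.
Joint ranges: [-2.81, 2.81], [-0.39, 2.02], [-1.27, 1.25], [0.06, 2.57], [-1.19, 4.33], [0.19, 2], [-2.82, 2.82]. Speed limits (rad/s): [1.89, 1.89, 2.39, 2.39, 3.01, 3.01, 3.01].

### API

Orientations are given as a rotation vector (axis times angle).
In Python, from cell import r gives the robot as it stands. The module is installed in compiled form; this text tells all that it offers.
- The arm moves only by the shell command python3 -m crank 'ROWS' [FORCE]. ROWS is JSON, a list of rows, each an object with "offset": the shift along the tool's x, y, z in mm, a list of three; "dr": the turn, a rotation vector about the tool's x, y, z in rad, a list of three; "hand": the finger opening in mm, from 0 to 85.4. In form: [{"offset": [tx, ty, tz], "dr": [wx, wy, wz], "hand": hand}, ...]. A call has exactly 8 rows; each row is the pose to reach, as a shift and turn from the pose commanded when the call began, along the tool's axes at that moment; what a row does not reach only later rows make up. A row lasts 1/10 s, in which the tool goes at most 50 mm and 8.59 degrees, less where a joint would pass 70% of its speed; a pose out of reach is approached as far as the arm can. A call with a gripper value outside its range is refused whole. The fingers move at their own pace and stop on an object; FORCE is the grip in N (left out, the last holds). Time passes only in rows, so rows that repeat a pose let the fingers close, or fill a call up. It gives the time, the measured TCP pose, the force and the opening at its end, in the units of the state.
- r.observe(): the state, without advancing time (a new reading comes with each control period).
- r.read_camera(name): name is "side" or "top" or "wrist"; returns (picture, depth): 384x512x3 uint8, red, green, blue; 384x512 float32, m along the optical axis (not along the pixel's ray), 0 where there is no reading.
- r.camera_params(name): a dict with "intrinsics" (3x3 intrinsics, pixels), "cam_to_world" (4x4, takes a point from camera to world coordinates); the wrist camera has in their place "mount" (4x4, takes a point from camera to tool coordinates, whose origin is the TCP and whose axes are the flange's). Camera axes: x right, y down, z forward; pixel columns grow to the right and rows downward; lengths in m; the calibration is good to about 2 mm. The wrist camera is an equidistant fisheye: a pixel r from the principal point sees the ray r / f radians off the axis. A picture is of the moment at which its call begins: read the wrist's pose just before it. camera_params takes no time and is no camera call.
- r.finish_job(): hands the job in, once; it reports no verdict.
The state is a dict: "time": time; "joint_pos": joint angles; "joint_velocities": joint speeds; "joint_torque": joint torques, N m; "ee_pos": TCP position; "tool_rot": TCP orientation; "contact_force": force on the tool from outside, world axes, zero at the start; "ft_torque": the same for the moment, N m; "gripper_width": finger opening in m.
Only numpy, scipy, OpenCV 4.12 (cv2) and the standard library are available. Lean on these libraries where they do the work, as an engineer would, in place of code of your own. Each camera call takes 0.05 s, during which the arm holds its last target. There are 200 camera calls.

## Working session

There is one attempt and no reset: what is moved stays moved. The work goes in short steps, Python scripts to look and compute and a shell command to move; the robot and the scene stay as the last step left them, time stands still between calls to the robot, and variables do not carry over. Pictures are saved under pics/ and viewed, about 12 in all and at most 16, crops included, and the job is handed in when it is done.

```bash
mkdir -p pics; python3 - <<'E'
from cell import r
import cv2,numpy as np,pickle
print(r.observe())
d={}
for n in("top","side","wrist"):
    p,z=r.read_camera(n);c=r.camera_params(n);d[n]=(p,z,c)
    cv2.imwrite(f"pics/{n}0.png",p[:,:,::-1]);print(n,{k:np.round(v,4).tolist() for k,v in c.items()})
pickle.dump(d,open("d0.pkl","wb"))
a=np.hstack([d["top"][0],d["side"][0]])
cv2.imwrite("pics/top0b.png",cv2.resize(d["top"][0][:,:,::-1],(800,600),interpolation=cv2.INTER_CUBIC))
E
```

```text
{'time': 0.0, 'joint_pos': array([-1.21352471,  0.41797923, -0.01029012,  1.61419845,  0.00466739,
        1.11072871, -0.0530083 ]), 'joint_velocities': array([ 1.03283642e-03, -1.25803705e-03,  5.90510613e-04,  1.10796491e-03,
        2.25324271e-03,  2.05523854e-04, -8.83657535e-05]), 'joint_torque': array([-4.02955220e-04, -8.64454365e+01,  6.78310432e-01, -4.34903598e+01,
        1.90268049e-02,  7.44912832e-03, -2.01896245e-05]), 'ee_pos': array([0.24257645, 0.57570415, 0.30324679]), 'tool_rot': array([-6.22250403e-01, -3.07916201e+00,  2.00474521e-03]), 'contact_force': array([ 0.03340824, -0.47281333,  0.40629535]), 'ft_torque': array([-0.00605447,  0.01230073,  0.0150342 ]), 'gripper_width': 0.08516664780650184}
top {'intrinsics': [[361.0651, 0.0, 258.4808], [0.0, 361.0651, 190.3394], [0.0, 0.0, 1.0]], 'cam_to_world': [[-0.0025, -0.9898, 0.1425, 0.4188], [-0.9998, -0.0003, -0.0194, 0.0035], [0.0192, -0.1425, -0.9896, 1.1333], [0.0, 0.0, 0.0, 1.0]]}
side {'intrinsics': [[492.4106, 0.0, 263.0998], [0.0, 492.4106, 191.0053], [0.0, 0.0, 1.0]], 'cam_to_world': [[0.8277, -0.4033, 0.3902, 0.04], [-0.5611, -0.5862, 0.5844, -0.7973], [-0.0069, -0.7027, -0.7115, 1.0501], [0.0, 0.0, 0.0, 1.0]]}
wrist {'intrinsics': [[297.3186, 0.0, 257.2047], [0.0, 297.3186, 194.782], [0.0, 0.0, 1.0]], 'mount': [[-0.0, -0.9522, -0.3055, 0.0786], [1.0, 0.0001, -0.0003, -0.0008], [0.0003, -0.3055, 0.9522, -0.0702], [0.0, 0.0, 0.0, 1.0]]}
```

View pics/top0b.png

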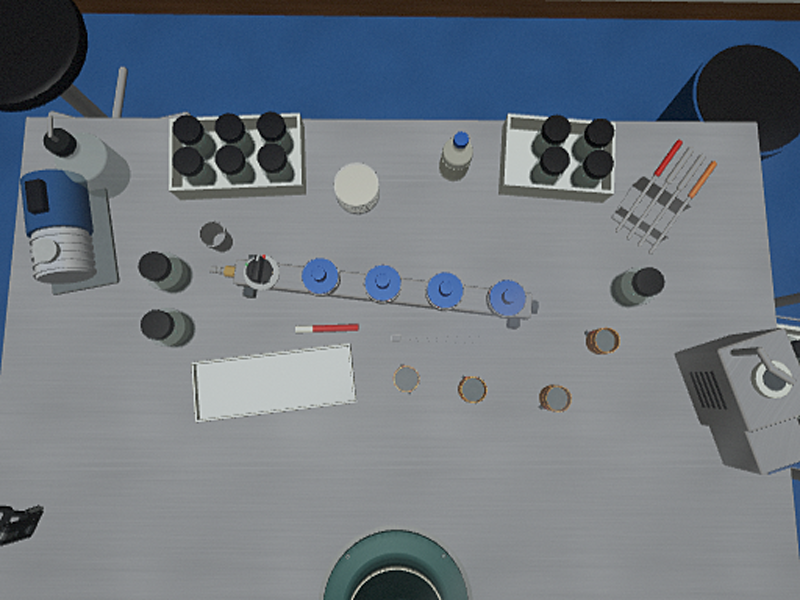

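View pics/side0.png

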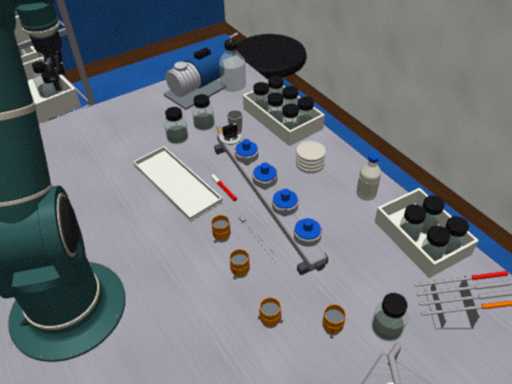

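View pics/wrist0.png

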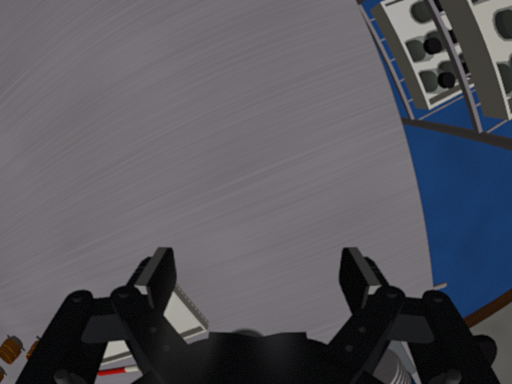

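The pictures show four amber funnels (top view 800x600: 406,378; 473,388; 555,398; 603,340) and four capped stations (320,275 … 507,298). The valve is at 262,270 and the tray at 274,383. The pen and forceps lie between the tray and the manifold. Next I measure positions.

```bash
cat > h.py <<'E'
import numpy as np,cv2,json
from cell import r
from scipy.spatial.transform import Rotation as R
def cloud(z,c):
    K=c["intrinsics"];T=c["cam_to_world"];v,u=np.mgrid[:z.shape[0],:z.shape[1]]
    P=np.stack([(u-K[0,2])/K[0,0]*z,(v-K[1,2])/K[1,1]*z,z],-1)
    return P@T[:3,:3].T+T[:3,3]
def circ(P):
    A=np.c_[2*P,np.ones(len(P))];s=np.linalg.lstsq(A,(P**2).sum(1),rcond=None)[0]
    return s[:2],np.sqrt(s[2]+s[0]**2+s[1]**2)
def blobs(m,amin=20):
    n,l,s,c=cv2.connectedComponentsWithStats(m.astype(np.uint8),connectivity=8)
    return [l==i for i in range(1,n) if s[i,4]>=amin]
def hsv(p): return [x.astype(int) for x in cv2.split(cv2.cvtColor(p,cv2.COLOR_RGB2HSV))]
def go(x,y,z,yaw):
    """TCP target (m), jaw direction yaw (deg, mod 180): prints offset(mm), dr in tool axes from the present pose"""
    o=r.observe();q=R.from_rotvec(o["tool_rot"]);M=q.as_matrix()
    cur=np.degrees(np.arctan2(M[1,1],M[0,1]));d=(yaw-cur+90)%180-90
    best=None
    for k in(d,d-180*np.sign(d)):
        j=o["joint_pos"][6]; 
        if best is None or 0: best=k
    S=R.from_euler('z',best,degrees=True).as_matrix()
    yv=S@M[:,1];yv[2]=0;yv/=np.linalg.norm(yv);zv=np.array([0,0,-1.]);N=np.c_[np.cross(yv,zv),yv,zv]
    off=M.T@(np.array([x,y,z])-o["ee_pos"])*1000;dr=R.from_matrix(M.T@N).as_rotvec()
    print("off",off.round(1).tolist(),"dr",dr.round(3).tolist(),"alt dz",round(dr[2]-np.pi*np.sign(dr[2]),3),"j7",round(o["joint_pos"][6],2),"tcp",o["ee_pos"].round(4).tolist(),"yaw",round(cur,1),"F",o["contact_force"].round(1).tolist(),"w",round(o["gripper_width"],4),"t",round(o["time"],1))
def wray(uv,o,z):
    """wrist pixels -> world points on plane height z, with state o"""
    c=r.camera_params("wrist");K=c["intrinsics"];uv=np.atleast_2d(uv).astype(float)
    d=uv-[K[0,2],K[1,2]];rr=np.linalg.norm(d,axis=1);t=rr/K[0,0]
    ray=np.c_[d/np.maximum(rr,1e-9)[:,None]*np.sin(t)[:,None],np.cos(t)]
    M=R.from_rotvec(o["tool_rot"]).as_matrix();T=c["mount"]
    w=ray@T[:3,:3].T@M.T;p=M@T[:3,3]+o["ee_pos"]
    return p+w*((z-p[2])/w[:,2])[:,None]
E
python3 - <<'E'
from h import *
import pickle
d=pickle.load(open("d0.pkl","rb"))
for n in("top","side"):
    p,z,c=d[n];W=cloud(z,c);H,S,V=hsv(p);ok=(z>0)&(abs(W[...,1])<.6)&(W[...,0]>.2)&(W[...,0]<.75)
    print(n,"bench z",np.median(W[...,2][ok]).round(4))
    for b in blobs((H>108)&(H<125)&(S>150)&ok&(W[...,2]>.03)&(W[...,2]<.2),40):
        Q=W[b];zt=np.percentile(Q[:,2],98);k=Q[Q[:,2]>zt-.006]
        dk=Q[(Q[:,2]<zt-.018)&(Q[:,2]>zt-.034)]
        print("cap",b.sum(),"ztop",zt.round(4),"knob",((k.min(0)+k.max(0))/2).round(4),len(k),"disc z",np.median(dk[:,2]).round(4),((dk.min(0)+dk.max(0))/2).round(4), circ(Q[:,:2])[1].round(4))
    for b in blobs((H>8)&(H<22)&(S>130)&ok,30):
        Q=W[b];
        v,u=np.nonzero(b);hull=cv2.convexHull(np.c_[u,v]);e=cv2.minEnclosingCircle(hull)
        rim=Q[abs(Q[:,2]-.066)<.006]
        print("fun",b.sum(),"ztop",np.percentile(Q[:,2],98).round(4),"rim",circ(rim[:,:2])if len(rim)>5 else None,len(rim),"mid",((Q.min(0)+Q.max(0))/2).round(4))
p,z,c=d["top"];W=cloud(z,c);H,S,V=hsv(p)
m=(S<40)&(V>120)&(z>0)&(W[...,2]>.0)&(W[...,2]<.03)&(W[...,0]>.2)&(W[...,0]<.5)&(W[...,1]>.05)&(W[...,1]<.5)
t=(m&(V>200));
for b in blobs(t,300):
    Q=W[b];print("tray",b.sum(),cv2.minAreaRect(Q[:,:2].astype(np.float32)),np.percentile(Q[:,2],[5,50,95]).round(4))
E
```

```text
top bench z 0.0003
cap 69 ztop 0.1454 knob [0.6099 0.1466 0.1445] 5 disc z 0.1189 [0.615  0.1374 0.1183] 0.0266
  return _methods._mean(a, axis=axis, dtype=dtype,
  ret = ret.dtype.type(ret / rcount)
Traceback (most recent call last):
ValueError: zero-size array to reduction operation minimum which has no identity
```

```bash
cat > m.py <<'E'
from h import *
import pickle
d=pickle.load(open("d0.pkl","rb"))
for n in("top","side"):
    p,z,c=d[n];W=cloud(z,c);H,S,V=hsv(p);ok=(z>0)&(abs(W[...,1])<.6)&(W[...,0]>.2)&(W[...,0]<.75)
    for b in blobs((H>100)&(H<130)&(S>110)&ok&(W[...,2]>.05)&(W[...,2]<.2)&(abs(W[...,1])<.3),100):
        Q=W[b];zt=np.percentile(Q[:,2],98);k=Q[Q[:,2]>zt-.005]
        dz=Q[:,2][Q[:,2]<zt-.018];dm=np.median(dz)if len(dz)else 0;dk=Q[abs(Q[:,2]-dm)<.004]
        print(n,"cap",b.sum(),"ztop",zt.round(4),"knob",k.mean(0).round(4),len(k),"disc z",dm.round(4),cv2.minEnclosingCircle(dk[:,:2].astype(np.float32)))
    for b in blobs((H>8)&(H<22)&(S>130)&ok,15):
        Q=W[b]
        rim=Q[abs(Q[:,2]-.066)<.005]
        print(n,"fun",b.sum(),"ztop",np.percentile(Q[:,2],98).round(4),"rim",cv2.minEnclosingCircle(rim[:,:2].astype(np.float32)) if len(rim)>5 else None,len(rim),Q.mean(0).round(3))
p,z,c=d["top"];W=cloud(z,c);H,S,V=hsv(p)
t=(S<40)&(V>190)&(z>0)&(W[...,2]<.03)&(W[...,0]>.2)&(W[...,0]<.55)&(W[...,1]>.0)&(W[...,1]<.5)
for b in blobs(t,300):
    Q=W[b];print("tray",b.sum(),cv2.minAreaRect(Q[:,:2].astype(np.float32)),np.percentile(Q[:,2],[5,50,95]).round(4))
b=(abs(W[...,0]-.62)<.06)&(abs(W[...,1]-.25)<.06)&(W[...,2]>.03)
Q=W[b];zt=Q[:,2].max();print("valve",zt,cv2.minAreaRect(Q[Q[:,2]>zt-.008][:,:2].astype(np.float32)),np.histogram(Q[:,2],12))
E
python3 m.py
```

```text
top cap 387 ztop 0.146 knob [0.6055 0.1377 0.1442] 56 disc z 0.1192 ((0.6058670282363892, 0.13774505257606506), 0.032603707164525986)
top cap 392 ztop 0.1459 knob [0.5925 0.0229 0.1444] 57 disc z 0.1194 ((0.593493640422821, 0.022485263645648956), 0.032499928027391434)
top cap 391 ztop 0.1467 knob [ 0.5791 -0.0904  0.1446] 52 disc z 0.1193 ((0.5792510509490967, -0.09014688432216644), 0.03204090893268585)
top cap 288 ztop 0.1465 knob [ 0.5657 -0.2044  0.1447] 49 disc z 0.1194 ((0.5662178993225098, -0.2038600593805313), 0.03238596022129059)
side cap 279 ztop 0.148 knob [0.6078 0.1369 0.1459] 40 disc z 0.121 ((0.6085414290428162, 0.13736233115196228), 0.03376045823097229)
side cap 318 ztop 0.1477 knob [0.5937 0.0228 0.1461] 40 disc z 0.1207 ((0.5961917638778687, 0.023968495428562164), 0.03423906862735748)
side cap 365 ztop 0.1477 knob [ 0.5812 -0.0907  0.1459] 54 disc z 0.1207 ((0.5818350911140442, -0.08977146446704865), 0.033145301043987274)
side cap 430 ztop 0.1474 knob [ 0.5675 -0.2038  0.1455] 66 disc z 0.1209 ((0.5677206516265869, -0.2044149935245514), 0.03427572548389435)
side fun 
[... 423 characters left out ...]
34), 0.022750239819288254) 36 [ 0.508 -0.39   0.059]
side fun 217 ztop 0.0682 rim ((0.48588645458221436, -0.4083789587020874), 0.02222646027803421) 43 [ 0.479 -0.414  0.047]
tray 3440 ((0.41357162594795227, 0.23557132482528687), (0.11255553364753723, 0.30473238229751587), 6.829946994781494) [-0.0002  0.0035  0.0078]
valve 0.12315988031335134 ((0.6191684603691101, 0.25314462184906006), (0.014020564965903759, 0.04456569626927376), 83.33907318115234) (array([  9,   7,  17, 273,  33,  76, 100,   9, 116,  12,  16,  79]), array([0.03037404, 0.03810619, 0.04583835, 0.0535705 , 0.06130265,
       0.06903481, 0.07676696, 0.08449911, 0.09223127, 0.09996342,
       0.10769557, 0.11542773, 0.12315988]))
```

```bash
python3 -c "
from h import *
go(.6065,.1373,.27,6.8)"
```

```text
off [-505.6, -262.7, 33.7] dr [-0.001, 0.001, 1.053] alt dz -2.088 j7 -0.05 tcp [0.2426, 0.5758, 0.3034] yaw 67.2 F [-0.0, -0.1, 0.2] w 0.0853 t 0.1
```

```bash
python3 -m crank '[{"offset":[-250,-130,0],"dr":[0,0,0.5],"hand":45},{"offset":[-250,-130,0],"dr":[0,0,0.5],"hand":45},{"offset":[-250,-130,0],"dr":[0,0,0.5],"hand":45},{"offset":[-250,-130,0],"dr":[0,0,0.5],"hand":45},{"offset":[-506,-263,34],"dr":[0,0,1.053],"hand":45},{"offset":[-506,-263,34],"dr":[0,0,1.053],"hand":45},{"offset":[-506,-263,34],"dr":[0,0,1.053],"hand":45},{"offset":[-506,-263,34],"dr":[0,0,1.053],"hand":45}]' 40; python3 -c "
from h import *
go(.6065,.1373,.27,6.8)"
```

```text
time: 0.95
ee_pos: [0.4984, 0.267, 0.2855]
tool_rot: [2.092, 2.343, 0.0]
contact_force: [1.3, 1.5, 0.3]
gripper_width: 0.0448
off [-141.1, 92.7, 15.5] dr [0.0, -0.0, -0.006] alt dz 3.136 j7 -0.32 tcp [0.4984, 0.267, 0.2855] yaw 6.5 F [1.3, 1.5, 0.3] w 0.0448 t 0.9
```

```bash
python3 -m crank '[{"offset":[-141,93,15],"dr":[0,0,0],"hand":45},{"offset":[-141,93,15],"dr":[0,0,0],"hand":45},{"offset":[-141,93,15],"dr":[0,0,0],"hand":45},{"offset":[-141,93,15],"dr":[0,0,0],"hand":45},{"offset":[-141,93,15],"dr":[0,0,0],"hand":45},{"offset":[-141,93,15],"dr":[0,0,0],"hand":45},{"offset":[-141,93,15],"dr":[0,0,0],"hand":45},{"offset":[-141,93,15],"dr":[0,0,0],"hand":45}]' 40; python3 - <<'E'
from h import *
go(.6065,.1373,.196,6.8)
o=r.observe();p,z=r.read_camera("wrist");cv2.imwrite("pics/w1.png",p[:,:,::-1])
H,S,V=hsv(p)
for b in blobs((H>100)&(H<130)&(S>110),150):
    v,u=np.nonzero(b);h=cv2.convexHull(np.c_[u,v]).reshape(-1,2)
    P=wray(h,o,.120);print(b.sum(),(u.mean(),v.mean()),cv2.minEnclosingCircle(P[:,:2].astype(np.float32)))
E
```

```text
time: 1.75
ee_pos: [0.6062, 0.141, 0.2707]
tool_rot: [-2.083, -2.351, -0.0]
contact_force: [0.4, -0.6, -0.4]
gripper_width: 0.045
off [-3.7, -0.1, 74.7] dr [0.0, -0.0, 0.002] alt dz -3.14 j7 -0.0 tcp [0.6062, 0.141, 0.2707] yaw 6.9 F [0.4, -0.6, -0.4] w 0.045 t 1.8
4955 (np.float64(259.2952573158426), np.float64(204.18890010090817)) ((0.6074091792106628, 0.13852627575397491), 0.03283776342868805)
2605 (np.float64(232.60806142034548), np.float64(313.436084452975)) ((0.5871947407722473, 0.013367725536227226), 0.04769592359662056)
```

View pics/w1.png

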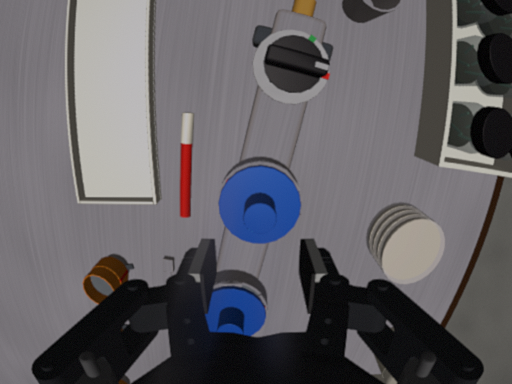

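The wrist view confirms cap 1 at pixel (259,204), at (0.607, 0.138). The valve is at (290,65), its stripe pointing at the red mark (327,76), with green at (313,38). Now I take cap 1.

```bash
python3 -m crank '[{"offset":[-3,0.7,40],"dr":[0,0,0],"hand":45},{"offset":[-3,0.7,60],"dr":[0,0,0],"hand":45},{"offset":[-3,0.7,75],"dr":[0,0,0],"hand":45},{"offset":[-3,0.7,75],"dr":[0,0,0],"hand":45},{"offset":[-3,0.7,75],"dr":[0,0,0],"hand":15},{"offset":[-3,0.7,75],"dr":[0,0,0],"hand":15},{"offset":[-3,0.7,75],"dr":[0,0,0],"hand":15},{"offset":[-3,0.7,75],"dr":[0,0,0],"hand":15}]' 40; python3 -m crank '[{"offset":[0,0,0],"dr":[0,0,0],"hand":15},{"offset":[0,0,-30],"dr":[0,0,0],"hand":15},{"offset":[0,0,-70],"dr":[0,0,0],"hand":15},{"offset":[0,0,-90],"dr":[0,0,0],"hand":15},{"offset":[228,-180,-90],"dr":[0,0,0],"hand":15},{"offset":[228,-180,-90],"dr":[0,0,0],"hand":15},{"offset":[228,-180,-90],"dr":[0,0,0],"hand":15},{"offset":[228,-180,-90],"dr":[0,0,0],"hand":15}]'; python3 -c "
from h import *
go(.4007,.3429,.093,6.8)"
```

```text
time: 2.6
ee_pos: [0.6083, 0.1371, 0.1969]
tool_rot: [2.085, 2.349, 0.003]
contact_force: [-0.3, -0.2, 7.1]
gripper_width: 0.0225
time: 3.4
ee_pos: [0.4645, 0.2791, 0.2863]
tool_rot: [2.086, 2.349, 0.002]
contact_force: [1.6, 1.2, -0.7]
gripper_width: 0.0227
off [70.8, -56.0, 193.3] dr [0.001, -0.001, 0.0] alt dz -3.141 j7 -0.38 tcp [0.4645, 0.2791, 0.2863] yaw 6.8 F [1.6, 1.2, -0.7] w 0.0227 t 3.4
```

```bash
python3 -m crank '[{"offset":[71,-56,0],"dr":[0,0,0],"hand":15},{"offset":[71,-56,0],"dr":[0,0,0],"hand":15},{"offset":[71,-56,50],"dr":[0,0,0],"hand":15},{"offset":[71,-56,100],"dr":[0,0,0],"hand":15},{"offset":[71,-56,140],"dr":[0,0,0],"hand":15},{"offset":[71,-56,170],"dr":[0,0,0],"hand":15},{"offset":[71,-56,185],"dr":[0,0,0],"hand":15},{"offset":[71,-56,192],"dr":[0,0,0],"hand":15}]'; python3 -c "
from h import *
go(.4007,.3429,.092,6.8)"
```

```text
time: 4.2
ee_pos: [0.402, 0.3418, 0.093]
tool_rot: [2.085, 2.349, -0.001]
contact_force: [0.2, 1.1, -0.1]
gripper_width: 0.0224
off [1.2, -1.1, 1.0] dr [-0.001, 0.001, 0.0] alt dz -3.141 j7 -0.46 tcp [0.402, 0.3418, 0.093] yaw 6.8 F [0.2, 1.1, -0.1] w 0.0224 t 4.2
```

```bash
python3 -m crank '[{"offset":[0,0,1],"dr":[0,0,0],"hand":42},{"offset":[0,0,1],"dr":[0,0,0],"hand":42},{"offset":[0,0,1],"dr":[0,0,0],"hand":42},{"offset":[0,0,-40],"dr":[0,0,0],"hand":42},{"offset":[0,0,-90],"dr":[0,0,0],"hand":42},{"offset":[-20,5,-140],"dr":[0,0,0],"hand":42},{"offset":[-55,20,-175],"dr":[0,0,0],"hand":42},{"offset":[-100,40,-185],"dr":[0,0,0],"hand":42}]'; python3 -m crank '[{"offset":[-240,114,0],"dr":[0,0,0],"hand":42},{"offset":[-240,114,0],"dr":[0,0,0],"hand":42},{"offset":[-240,114,0],"dr":[0,0,0],"hand":42},{"offset":[-240,114,0],"dr":[0,0,0],"hand":42},{"offset":[-240,114,0],"dr":[0,0,0],"hand":42},{"offset":[-240,114,0],"dr":[0,0,0],"hand":42},{"offset":[-240,114,0],"dr":[0,0,0],"hand":42},{"offset":[-240,114,0],"dr":[0,0,0],"hand":42}]';python3 - <<'E'
from h import *
go(.594,.0238,.196,6.8)
o=r.observe();p,z=r.read_camera("wrist");cv2.imwrite("pics/w2.png",p[:,:,::-1])
H,S,V=hsv(p)
for b in blobs((H>100)&(H<130)&(S>110),150):
    v,u=np.nonzero(b);h=cv2.convexHull(np.c_[u,v]).reshape(-1,2)
    P=wray(h,o,.120);print(b.sum(),(u.mean(),v.mean()),cv2.minEnclosingCircle(P[:,:2].astype(np.float32)))
E
```

```text
time: 5.0
ee_pos: [0.4518, 0.2522, 0.282]
tool_rot: [2.081, 2.353, 0.01]
contact_force: [1.3, -0.4, -1.3]
gripper_width: 0.0416
time: 5.8
ee_pos: [0.5926, 0.0273, 0.2778]
tool_rot: [-2.085, -2.35, -0.001]
contact_force: [-0.5, 1.2, 0.2]
gripper_width: 0.0419
off [-3.7, 0.9, 81.8] dr [0.0, -0.001, 0.001] alt dz -3.141 j7 0.19 tcp [0.5926, 0.0273, 0.2778] yaw 6.8 F [-0.5, 1.2, 0.2] w 0.0419 t 5.8
4696 (np.float64(259.99616695059626), np.float64(202.33965076660988)) ((0.5951743721961975, 0.024077096953988075), 0.03294917196035385)
2393 (np.float64(235.6247388215629), np.float64(308.91851232762224)) ((0.5814341306686401, -0.08954519033432007), 0.0345340259373188)
180 (np.float64(462.7611111111111), np.float64(339.3)) ((0.892956018447876, -0.1444939225912094), 0.027586638927459717)
```

View pics/w2.png

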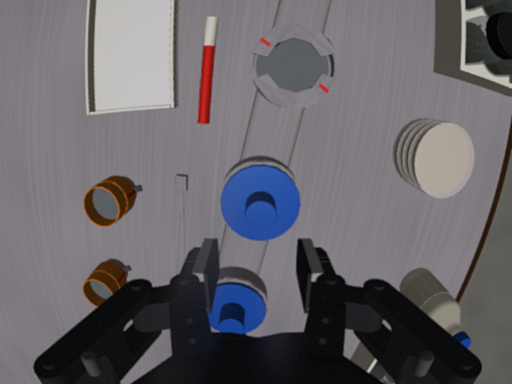

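Cap 2 is at pixel (260,202). Station 1 is open, with its red marks at (265,42) and (324,89). Next are cap 2 and cap 3.

```bash
python3 -m crank '[{"offset":[-3.5,1.5,40],"dr":[0,0,0],"hand":42},{"offset":[-3.5,1.5,65],"dr":[0,0,0],"hand":42},{"offset":[-3.5,1.5,82],"dr":[0,0,0],"hand":42},{"offset":[-3.5,1.5,82],"dr":[0,0,0],"hand":42},{"offset":[-3.5,1.5,82],"dr":[0,0,0],"hand":15},{"offset":[-3.5,1.5,82],"dr":[0,0,0],"hand":15},{"offset":[-3.5,1.5,82],"dr":[0,0,0],"hand":15},{"offset":[-3.5,1.5,82],"dr":[0,0,0],"hand":15}]'; python3 -m crank '[{"offset":[0,0,0],"dr":[0,0,0],"hand":15},{"offset":[0,0,-30],"dr":[0,0,0],"hand":15},{"offset":[0,0,-70],"dr":[0,0,0],"hand":15},{"offset":[0,0,-90],"dr":[0,0,0],"hand":15},{"offset":[267,-155,-90],"dr":[0,0,0],"hand":15},{"offset":[267,-155,-90],"dr":[0,0,0],"hand":15},{"offset":[267,-155,-90],"dr":[0,0,0],"hand":15},{"offset":[267,-155,-90],"dr":[0,0,0],"hand":15}]'; python3 -c "
from h import *
go(.4093,.2713,.093,6.8)"
```

```text
time: 6.65
ee_pos: [0.5952, 0.0238, 0.1966]
tool_rot: [2.084, 2.35, 0.003]
contact_force: [-2.7, 2.1, 9.1]
gripper_width: 0.0226
time: 7.45
ee_pos: [0.4731, 0.1845, 0.2861]
tool_rot: [2.085, 2.349, 0.002]
contact_force: [1.2, 1.7, -0.7]
gripper_width: 0.0224
off [93.7, -53.3, 193.1] dr [0.001, -0.001, 0.0] alt dz -3.141 j7 -0.21 tcp [0.4731, 0.1845, 0.2861] yaw 6.8 F [1.2, 1.7, -0.7] w 0.0224 t 7.5
```

```bash
python3 -m crank '[{"offset":[93,-53,0],"dr":[0,0,0],"hand":15},{"offset":[93,-53,0],"dr":[0,0,0],"hand":15},{"offset":[93,-53,50],"dr":[0,0,0],"hand":15},{"offset":[93,-53,100],"dr":[0,0,0],"hand":15},{"offset":[93,-53,140],"dr":[0,0,0],"hand":15},{"offset":[93,-53,170],"dr":[0,0,0],"hand":15},{"offset":[93,-53,185],"dr":[0,0,0],"hand":15},{"offset":[93,-53,192],"dr":[0,0,0],"hand":15}]'; python3 -m crank '[{"offset":[0,0,1],"dr":[0,0,0],"hand":42},{"offset":[0,0,1],"dr":[0,0,0],"hand":42},{"offset":[0,0,1],"dr":[0,0,0],"hand":42},{"offset":[0,0,-40],"dr":[0,0,0],"hand":42},{"offset":[0,0,-90],"dr":[0,0,0],"hand":42},{"offset":[-20,5,-140],"dr":[0,0,0],"hand":42},{"offset":[-55,20,-175],"dr":[0,0,0],"hand":42},{"offset":[-100,40,-185],"dr":[0,0,0],"hand":42}]'; python3 -m crank '[{"offset":[-279,88,0],"dr":[0,0,0],"hand":42},{"offset":[-279,88,0],"dr":[0,0,0],"hand":42},{"offset":[-279,88,0],"dr":[0,0,0],"hand":42},{"offset":[-279,88,0],"dr":[0,0,0],"hand":42},{"offset":[-279,88,0],"dr":[0,0,0],"hand":42},{"offset":[-279,88,0],"dr":[0,0,0],"hand":42},{"offset":[-279,88,0],"dr":[0,0,0],"hand":42},{"offset":[-279,88,0],"dr":[0,0,0],"hand":42}]';python3 - <<'E'
from h import *
go(.5812,-.0898,.196,6.8)
o=r.observe();p,z=r.read_camera("wrist");cv2.imwrite("pics/w3.png",p[:,:,::-1]);print(o["ee_pos"].tolist(),o["tool_rot"].tolist())
H,S,V=hsv(p)
for b in blobs((H>100)&(H<130)&(S>110),150):
    v,u=np.nonzero(b);h=cv2.convexHull(np.c_[u,v]).reshape(-1,2)
    P=wray(h,o,.120);print(b.sum(),(u.mean(),v.mean()),cv2.minEnclosingCircle(P[:,:2].astype(np.float32)))
E
```

```text
time: 8.25
ee_pos: [0.4106, 0.269, 0.0924]
tool_rot: [-2.085, -2.35, 0.002]
contact_force: [0.4, 0.3, 0.0]
gripper_width: 0.0224
time: 9.05
ee_pos: [0.4607, 0.1794, 0.2817]
tool_rot: [2.081, 2.352, 0.01]
contact_force: [1.0, -0.1, -1.5]
gripper_width: 0.0419
time: 9.85
ee_pos: [0.5805, -0.0887, 0.2777]
tool_rot: [2.087, 2.347, 0.0]
contact_force: [-0.5, 1.2, -1.0]
gripper_width: 0.0422
off [-1.2, 0.5, 81.7] dr [0.001, 0.0, -0.001] alt dz 3.14 j7 0.42 tcp [0.5805, -0.0887, 0.2777] yaw 6.7 F [-0.5, 1.2, -1.0] w 0.0422 t 9.8
[0.5804881420293856, -0.08869300886181937, 0.2776560379706811] [2.087192278754804, 2.3473612506085106, 0.0004549157449042747]
4741 (np.float64(258.8660620122337), np.float64(199.72115587428812)) ((0.5810935497283936, -0.0898885726928711), 0.03288058191537857)
334 (np.float64(504.7455089820359), np.float64(261.311377245509)) ((0.8892717957496643, -0.1361498385667801), 0.024948665872216225)
2343 (np.float64(234.73922321809647), np.float64(307.60819462227914)) ((0.5668859481811523, -0.20410378277301788), 0.03514362871646881)
```

```bash
python3 -m crank '[{"offset":[-1.5,0.5,40],"dr":[0,0,0],"hand":42},{"offset":[-1.5,0.5,65],"dr":[0,0,0],"hand":42},{"offset":[-1.5,0.5,82],"dr":[0,0,0],"hand":42},{"offset":[-1.5,0.5,82],"dr":[0,0,0],"hand":42},{"offset":[-1.5,0.5,82],"dr":[0,0,0],"hand":15},{"offset":[-1.5,0.5,82],"dr":[0,0,0],"hand":15},{"offset":[-1.5,0.5,82],"dr":[0,0,0],"hand":15},{"offset":[-1.5,0.5,82],"dr":[0,0,0],"hand":15}]'; python3 -m crank '[{"offset":[0,0,0],"dr":[0,0,0],"hand":15},{"offset":[0,0,-30],"dr":[0,0,0],"hand":15},{"offset":[0,0,-70],"dr":[0,0,0],"hand":15},{"offset":[0,0,-90],"dr":[0,0,0],"hand":15},{"offset":[307,-128,-90],"dr":[0,0,0],"hand":15},{"offset":[307,-128,-90],"dr":[0,0,0],"hand":15},{"offset":[307,-128,-90],"dr":[0,0,0],"hand":15},{"offset":[307,-128,-90],"dr":[0,0,0],"hand":15}]'; python3 -c "
from h import *
go(.4179,.1999,.093,6.8)"
```

```text
time: 10.7
ee_pos: [0.5817, -0.0889, 0.1965]
tool_rot: [2.084, 2.349, 0.003]
contact_force: [-2.1, 2.4, 9.0]
gripper_width: 0.0223
time: 11.5
ee_pos: [0.4817, 0.0864, 0.2859]
tool_rot: [2.085, 2.349, 0.002]
contact_force: [2.4, 0.1, -1.3]
gripper_width: 0.0222
off [120.2, -50.1, 192.9] dr [0.001, -0.0, 0.0] alt dz -3.141 j7 -0.01 tcp [0.4817, 0.0864, 0.2859] yaw 6.8 F [2.4, 0.1, -1.3] w 0.0222 t 11.5
```

```bash
python3 -m crank '[{"offset":[120,-50,0],"dr":[0,0,0],"hand":15},{"offset":[120,-50,0],"dr":[0,0,0],"hand":15},{"offset":[120,-50,20],"dr":[0,0,0],"hand":15},{"offset":[120,-50,70],"dr":[0,0,0],"hand":15},{"offset":[120,-50,120],"dr":[0,0,0],"hand":15},{"offset":[120,-50,160],"dr":[0,0,0],"hand":15},{"offset":[120,-50,183],"dr":[0,0,0],"hand":15},{"offset":[120,-50,192],"dr":[0,0,0],"hand":15}]'; python3 -m crank '[{"offset":[0,0,1],"dr":[0,0,0],"hand":42},{"offset":[0,0,1],"dr":[0,0,0],"hand":42},{"offset":[0,0,1],"dr":[0,0,0],"hand":42},{"offset":[0,0,-40],"dr":[0,0,0],"hand":42},{"offset":[0,0,-90],"dr":[0,0,0],"hand":42},{"offset":[-20,5,-140],"dr":[0,0,0],"hand":42},{"offset":[-55,20,-175],"dr":[0,0,0],"hand":42},{"offset":[-100,30,-185],"dr":[0,0,0],"hand":42}]'; python3 -m crank '[{"offset":[-319,70,0],"dr":[0,0,0],"hand":42},{"offset":[-319,70,0],"dr":[0,0,0],"hand":42},{"offset":[-319,70,0],"dr":[0,0,0],"hand":42},{"offset":[-319,70,0],"dr":[0,0,0],"hand":42},{"offset":[-319,70,0],"dr":[0,0,0],"hand":42},{"offset":[-319,70,0],"dr":[0,0,0],"hand":42},{"offset":[-319,70,0],"dr":[0,0,0],"hand":42},{"offset":[-319,70,0],"dr":[0,0,0],"hand":42}]';python3 - <<'E'
from h import *
go(.567,-.2041,.196,6.8)
o=r.observe();p,z=r.read_camera("wrist");cv2.imwrite("pics/w4.png",p[:,:,::-1]);print(o["ee_pos"].tolist(),o["tool_rot"].tolist())
H,S,V=hsv(p)
for b in blobs((H>100)&(H<130)&(S>110),150):
    v,u=np.nonzero(b);h=cv2.convexHull(np.c_[u,v]).reshape(-1,2)
    P=wray(h,o,.120);print(b.sum(),(u.mean(),v.mean()),cv2.minEnclosingCircle(P[:,:2].astype(np.float32)))
E
```

```text
time: 12.3
ee_pos: [0.4184, 0.1978, 0.0917]
tool_rot: [-2.085, -2.349, 0.004]
contact_force: [-0.5, 0.1, -0.6]
gripper_width: 0.022
time: 13.1
ee_pos: [0.4613, 0.1045, 0.2824]
tool_rot: [2.08, 2.352, 0.011]
contact_force: [0.8, 0.7, -0.3]
gripper_width: 0.042
time: 13.9
ee_pos: [0.5673, -0.2086, 0.2788]
tool_rot: [2.089, 2.343, -0.001]
contact_force: [-0.3, 0.1, -0.3]
gripper_width: 0.0422
off [4.7, 0.1, 82.8] dr [0.001, 0.002, -0.004] alt dz 3.137 j7 0.66 tcp [0.5673, -0.2086, 0.2788] yaw 6.5 F [-0.3, 0.1, -0.3] w 0.0422 t 13.9
[0.5672986751433395, -0.20857352862972064, 0.2788317887572945] [2.0894221888655613, 2.342865012656417, -0.0010556160437401121]
4824 (np.float64(258.3982172470978), np.float64(192.0563847429519)) ((0.5668855309486389, -0.20402991771697998), 0.03315713629126549)
461 (np.float64(19.032537960954446), np.float64(370.77006507592193)) ((0.18217787146568298, -0.5800120830535889), 0.057961102575063705)
```

```bash
python3 -m crank '[{"offset":[4.5,0,40],"dr":[0,0,0],"hand":42},{"offset":[4.5,0,65],"dr":[0,0,0],"hand":42},{"offset":[4.5,0,82.5],"dr":[0,0,0],"hand":42},{"offset":[4.5,0,82.5],"dr":[0,0,0],"hand":42},{"offset":[4.5,0,82.5],"dr":[0,0,0],"hand":15},{"offset":[4.5,0,82.5],"dr":[0,0,0],"hand":15},{"offset":[4.5,0,82.5],"dr":[0,0,0],"hand":15},{"offset":[4.5,0,82.5],"dr":[0,0,0],"hand":15}]'; python3 -m crank '[{"offset":[0,0,0],"dr":[0,0,0],"hand":15},{"offset":[0,0,-30],"dr":[0,0,0],"hand":15},{"offset":[0,0,-70],"dr":[0,0,0],"hand":15},{"offset":[0,0,-90],"dr":[0,0,0],"hand":15},{"offset":[347,-100,-90],"dr":[0,0,0],"hand":15},{"offset":[347,-100,-90],"dr":[0,0,0],"hand":15},{"offset":[347,-100,-90],"dr":[0,0,0],"hand":15},{"offset":[347,-100,-90],"dr":[0,0,0],"hand":15}]'; python3 -c "
from h import *
go(.4264,.1283,.093,6.8)"
```

```text
time: 14.75
ee_pos: [0.5675, -0.1998, 0.1968]
tool_rot: [2.084, 2.349, 0.002]
contact_force: [-1.8, 2.5, 8.4]
gripper_width: 0.0222
time: 15.55
ee_pos: [0.4881, -0.0142, 0.286]
tool_rot: [2.085, 2.349, 0.002]
contact_force: [1.7, 0.8, -0.8]
gripper_width: 0.0228
off [148.7, -44.6, 193.0] dr [0.001, -0.0, 0.0] alt dz -3.141 j7 0.22 tcp [0.4881, -0.0142, 0.286] yaw 6.8 F [1.7, 0.8, -0.8] w 0.0228 t 15.6
```

```bash
python3 -m crank '[{"offset":[149,-44,0],"dr":[0,0,0],"hand":15},{"offset":[149,-44,0],"dr":[0,0,0],"hand":15},{"offset":[149,-44,0],"dr":[0,0,0],"hand":15},{"offset":[149,-44,50],"dr":[0,0,0],"hand":15},{"offset":[149,-44,100],"dr":[0,0,0],"hand":15},{"offset":[149,-44,150],"dr":[0,0,0],"hand":15},{"offset":[149,-44,180],"dr":[0,0,0],"hand":15},{"offset":[149,-44,192],"dr":[0,0,0],"hand":15}]'; python3 -m crank '[{"offset":[0,0,1],"dr":[0,0,0],"hand":42},{"offset":[0,0,1],"dr":[0,0,0],"hand":42},{"offset":[0,0,1],"dr":[0,0,0],"hand":42},{"offset":[0,0,-40],"dr":[0,0,0],"hand":42},{"offset":[0,0,-90],"dr":[0,0,0],"hand":42},{"offset":[0,0,-140],"dr":[0,0,0],"hand":75},{"offset":[-40,-5,-175],"dr":[0,0,0],"hand":75},{"offset":[-80,-10,-190],"dr":[0,0,0],"hand":75}]'; python3 -m crank '[{"offset":[-67,-12,10],"dr":[0,0,0],"hand":75},{"offset":[-67,-12,10],"dr":[0,0,0],"hand":75},{"offset":[-67,-12,10],"dr":[0,0,0],"hand":75},{"offset":[-67,-12,10],"dr":[0,0,0],"hand":75},{"offset":[-67,-12,10],"dr":[0,0,0],"hand":75},{"offset":[-67,-12,10],"dr":[0,0,0],"hand":75},{"offset":[-67,-12,10],"dr":[0,0,0],"hand":75},{"offset":[-67,-12,10],"dr":[0,0,0],"hand":75}]';python3 - <<'E'
from h import *
import pickle
go(.4215,-.020,.091,6.8)
o=r.observe();p,z=r.read_camera("wrist");cv2.imwrite("pics/w5.png",p[:,:,::-1]);pickle.dump((o,p),open("w5.pkl","wb"))
E
```

```text
time: 16.35
ee_pos: [0.427, 0.1267, 0.0914]
tool_rot: [-2.085, -2.349, 0.004]
contact_force: [-14.7, -2.2, 51.0]
gripper_width: 0.022
time: 17.15
ee_pos: [0.4279, 0.0462, 0.2871]
tool_rot: [2.081, 2.351, 0.009]
contact_force: [0.7, -0.3, 0.4]
gripper_width: 0.0748
time: 17.95
ee_pos: [0.4233, -0.0212, 0.2732]
tool_rot: [-2.085, -2.35, 0.0]
contact_force: [0.2, 0.1, -0.3]
gripper_width: 0.075
off [1.4, -1.6, 182.2] dr [-0.0, 0.0, 0.001] alt dz -3.141 j7 0.18 tcp [0.4233, -0.0212, 0.2732] yaw 6.9 F [0.2, 0.1, -0.3] w 0.075 t 17.9
```

View pics/w5.png

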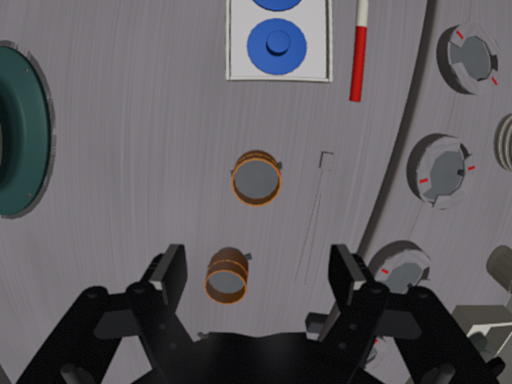

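```bash
cat >> h.py <<'E'
def wcloud(z,o):
    c=r.camera_params("wrist");K=c["intrinsics"];T=c["mount"];v,u=np.mgrid[:z.shape[0],:z.shape[1]]
    d=np.stack([u-K[0,2],v-K[1,2]],-1);rr=np.linalg.norm(d,axis=-1)+1e-9;t=rr/K[0,0]
    P=np.concatenate([d/rr[...,None]*np.tan(t)[...,None],np.ones_like(rr)[...,None]],-1)*z[...,None]
    M=R.from_rotvec(o["tool_rot"]).as_matrix()
    return (P@T[:3,:3].T+T[:3,3])@M.T+o["ee_pos"]
def funnels(p,z,o):
    W=wcloud(z,o);H,S,V=hsv(p);ok=z>0
    for b in blobs((H>5)&(H<22)&(S>110)&ok,80):
        Q=W[b];rim=Q[abs(Q[:,2]-.066)<.004]
        if len(rim)<20: continue
        c=cv2.minEnclosingCircle(rim[:,:2].astype(np.float32));cc,cr=circ(rim[:,:2])
        D=W[...,:2]-np.array(c[0]);rad=np.hypot(D[...,0],D[...,1])
        m=ok&(rad>.0265)&(rad<.031)&(W[...,2]>.003)&(W[...,2]<.013)&(V<90)
        A=np.arctan2(D[...,1],D[...,0])[m];a2=np.degrees(np.angle(np.exp(2j*A).mean()))/2
        v,u=np.nonzero(m)
        print("funnel",np.round(c[0],4),"r",round(c[1],4),"circ",cc.round(4),round(cr,4),"lug px",m.sum(),"ang mod180",round(a2%180,1),"conc",round(abs(np.exp(2j*A).mean()),3),(u.mean().round(),v.mean().round()) if len(u) else "")
ST=np.array([[.607,.138],[.5945,.024],[.5812,-.09],[.567,-.204]])
def marks(p,o,zl=.114):
    H,S,V=hsv(p);m=((H<6)|(H>173))&(S>120)&(V>100)
    out=[]
    for b in blobs(m,4):
        v,u=np.nonzero(b);P=wray([[u.mean(),v.mean()]],o,zl)[0]
        i=np.hypot(*(ST-P[:2]).T).argmin();d=P[:2]-ST[i]
        if .015<np.hypot(*d)<.042: out.append((i,P,(u.mean(),v.mean())));print("st",i+1,"mark",P[:2].round(4),"rad",np.hypot(*d).round(4),"ang mod180",round(np.degrees(np.arctan2(d[1],d[0]))%180,1),"px",round(u.mean()),round(v.mean()))
    for i in range(4):
        q=[P for j,P,_ in out if j==i]
        if len(q)==2: d=q[1]-q[0];print("  station",i+1,"mid",((q[0]+q[1])/2)[:2].round(4),"len",np.hypot(d[0],d[1]).round(4),"yaw mod180",round(np.degrees(np.arctan2(d[1],d[0]))%180,1))
E
python3 - <<'E'
from h import *
import pickle
o,p=pickle.load(open("w5.pkl","rb"))
print(len(p)); oo,z=r.read_camera("wrist"); o=r.observe()
funnels(oo,z,o);marks(p,o)
for n,e,t in(("w3",[0.58049,-0.08869,0.27766],[2.08719,2.34736,.00045]),("w4",[0.5673,-0.20857,0.27883],[2.08942,2.34287,-.00106]),("w2",[.5926,.0273,.2778],[-2.085,-2.35,-.001])):
    print(n);marks(cv2.imread(f"pics/{n}.png")[:,:,::-1].copy(),dict(ee_pos=np.array(e),tool_rot=np.array(t)))
E
```

```text
384
funnel [ 0.4211 -0.02  ] r 0.0247 circ [ 0.4212 -0.0197] 0.0234 lug px 23 ang mod180 15.8 conc 0.988 (np.float64(267.0), np.float64(167.0))
funnel [ 0.4013 -0.1462] r 0.0251 circ [ 0.4007 -0.146 ] 0.0234 lug px 16 ang mod180 26.5 conc 0.986 (np.float64(247.0), np.float64(257.0))
st 1 mark [0.5832 0.1533] rad 0.0283 ang mod180 147.2 px 459 34
st 1 mark [0.633  0.1235] rad 0.0298 ang mod180 150.8 px 494 80
st 2 mark [0.6219 0.0339] rad 0.0292 ang mod180 19.9 px 471 168
st 2 mark [0.5676 0.0135] rad 0.0289 ang mod180 21.4 px 423 180
st 3 mark [ 0.5545 -0.0801] rad 0.0284 ang mod180 159.6 px 385 271
st 4 mark [ 0.5782 -0.1769] rad 0.0293 ang mod180 67.5 px 376 341
  station 1 mid [0.6081 0.1384] len 0.058 yaw mod180 149.1
  station 2 mid [0.5948 0.0237] len 0.058 yaw mod180 20.6
w3
st 2 mark [0.6217 0.0344] rad 0.0292 ang mod180 20.8 px 329 55
st 2 mark [0.5671 0.014 ] rad 0.0292 ang mod180 20.1 px 256 70
  station 2 mid [0.5944 0.0242] len 0.0583 yaw mod180 20.5
w4
st 3 mark [ 0.5541 -0.0793] rad 0.0292 ang mod180 158.4 px 260 37
st 3 mark [ 0.608  -0.1008] rad 0.0289 ang mod180 158.1 px 325 73
  station 3 mid [ 0.581 -0.09 ] len 0.0581 yaw mod180 158.3
w2
st 1 mark [0.5829 0.1534] rad 0.0286 ang mod180 147.4 px 265 42
st 1 mark [0.6328 0.1233] rad 0.0297 ang mod180 150.3 px 324 88
  station 1 mid [0.6078 0.1384] len 0.0583 yaw mod180 148.9
```

```bash
python3 - <<'E'
from h import *
import pickle
o,p=pickle.load(open("w5.pkl","rb"))
for c,q in(([.4211,-.02],[[281,166],[278,163],[279,169]]),([.4013,-.1462],[[250,258],[248,255]])):
    d=wray(q,o,.008)[:,:2]-c;print(np.hypot(*d.T),np.degrees(np.arctan2(d[:,1],d[:,0])))
cv2.imwrite("pics/c5.png",cv2.resize(p[140:310,190:300,::-1],None,fx=4,fy=4,interpolation=cv2.INTER_CUBIC)[:600])
E
```

```text
[0.02895909 0.02615293 0.02650767] [13.5598116  22.1656138   6.44705397]
[0.02725042 0.02614909] [18.59720933 29.38862368]
```

View pics/c5.png

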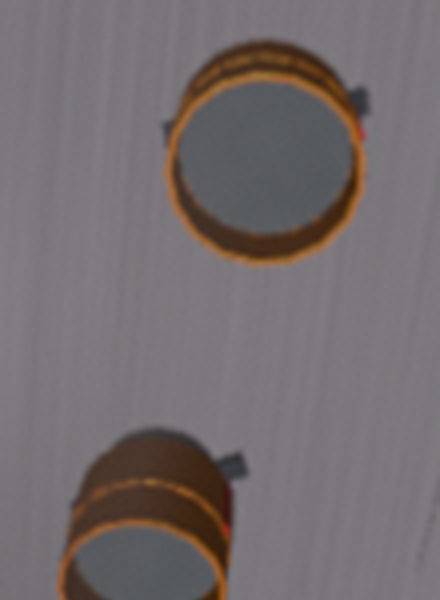

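```bash
python3 - <<'E'
from h import *
import pickle
o,p=pickle.load(open("w5.pkl","rb"))
print(wray([[326,158],[319,152],[320,175],[305,280]],o,.005)[:,:2].round(4).tolist())
d=wray([[279.8,165],[232,172.8]],o,.008)[:,:2];e=d[0]-d[1];print(d.round(4).tolist(),np.degrees(np.arctan2(e[1],e[0])))
d=wray([[248.5,256.3]],o,.008)[0,:2]-[.4011,-.1462];print(np.degrees(np.arctan2(d[1],d[0])),np.hypot(*d))
E
python3 -m crank '[{"offset":[1.3,-2,50],"dr":[0,0,0],"hand":66},{"offset":[1.3,-2,100],"dr":[0,0,0],"hand":66},{"offset":[1.3,-2,140],"dr":[0,0,0],"hand":66},{"offset":[1.3,-2,165],"dr":[0,0,0],"hand":66},{"offset":[1.3,-2,178],"dr":[0,0,0],"hand":66},{"offset":[1.3,-2,182],"dr":[0,0,0],"hand":66},{"offset":[1.3,-2,182],"dr":[0,0,0],"hand":66},{"offset":[1.3,-2,182],"dr":[0,0,0],"hand":66}]'
python3 -c "
from h import *
go(.4212,-.0199,.091,6.8)"
```

```text
[[0.5011, 0.0026], [0.4916, 0.0085], [0.4975, -0.0187], [0.506, -0.1662]]
[[0.4477, -0.0122], [0.3938, -0.028]] 16.351886068936082
24.748498323093877 0.026239789530426102
time: 18.85
ee_pos: [0.4218, -0.0204, 0.0923]
tool_rot: [2.085, 2.349, 0.002]
contact_force: [-0.2, -0.6, 0.6]
gripper_width: 0.0659
off [0.6, -0.5, 1.3] dr [0.002, -0.0, 0.0] alt dz -3.141 j7 0.51 tcp [0.4218, -0.0204, 0.0923] yaw 6.8 F [-0.2, -0.6, 0.6] w 0.0659 t 18.9
```

```bash
python3 -m crank '[{"offset":[0.5,-0.5,1],"dr":[0,0,0],"hand":40},{"offset":[0.5,-0.5,1],"dr":[0,0,0],"hand":40},{"offset":[0.5,-0.5,1],"dr":[0,0,0],"hand":40},{"offset":[0.5,-0.5,1],"dr":[0,0,0],"hand":40},{"offset":[0.5,-0.5,1],"dr":[0,0,0],"hand":40},{"offset":[0.5,-0.5,-20],"dr":[0,0,0],"hand":40},{"offset":[0.5,-0.5,-60],"dr":[0,0,0],"hand":40},{"offset":[0.5,-0.5,-110],"dr":[0,0,0],"hand":40}]' 60;  python3 -m crank '[{"offset":[0,0,-50],"dr":[0,0,0.05],"hand":40},{"offset":[0,0,-75],"dr":[0,0,0.127],"hand":40},{"offset":[135,204,-75],"dr":[0,0,0.127],"hand":40},{"offset":[135,204,-75],"dr":[0,0,0.127],"hand":40},{"offset":[135,204,-75],"dr":[0,0,0.127],"hand":40},{"offset":[135,204,-75],"dr":[0,0,0.127],"hand":40},{"offset":[135,204,-75],"dr":[0,0,0.127],"hand":40},{"offset":[135,204,-75],"dr":[0,0,0.127],"hand":40}]';python3 -c "
from h import *
go(.608,.1384,.203,-0.5)"
```

```text
time: 19.65
ee_pos: [0.4196, -0.0203, 0.2019]
tool_rot: [-2.085, -2.348, 0.004]
contact_force: [1.0, 2.0, -1.5]
gripper_width: 0.0486
time: 20.45
ee_pos: [0.6092, 0.143, 0.2753]
tool_rot: [2.224, 2.218, 0.0]
contact_force: [-1.5, -0.4, -4.0]
gripper_width: 0.0489
off [-4.5, -1.2, 72.3] dr [0.0, 0.0, 0.006] alt dz -3.136 j7 -0.02 tcp [0.6092, 0.143, 0.2753] yaw -0.2 F [-1.5, -0.4, -4.0] w 0.0489 t 20.4
```

```bash
python3 -m crank '[{"offset":[-4.5,-1.2,20],"dr":[0,0,0.006],"hand":40},{"offset":[-4.5,-1.2,50],"dr":[0,0,0.006],"hand":40},{"offset":[-4.5,-1.2,65],"dr":[0,0,0.006],"hand":40},{"offset":[-4.5,-1.2,71],"dr":[0,0,0.006],"hand":40},{"offset":[-4.5,-1.2,71],"dr":[0,0,0.006],"hand":40},{"offset":[-4.5,-1.2,71],"dr":[0,0,0.006],"hand":40},{"offset":[-4.5,-1.2,71],"dr":[0,0,0.006],"hand":40},{"offset":[-4.5,-1.2,71],"dr":[0,0,0.006],"hand":40}]';python3 -c "
from h import *
go(.608,.1384,.190,-0.5)"
```

```text
time: 21.25
ee_pos: [0.606, 0.1338, 0.2056]
tool_rot: [2.237, 2.206, 0.001]
contact_force: [-0.4, -0.0, -2.2]
gripper_width: 0.048
off [4.6, 1.9, 15.6] dr [0.001, -0.0, -0.005] alt dz 3.136 j7 0.02 tcp [0.606, 0.1338, 0.2056] yaw -0.8 F [-0.4, -0.0, -2.2] w 0.048 t 21.2
```

```bash
python3 -m crank '[{"offset":[4.6,1.9,0],"dr":[0,0,0],"hand":40},{"offset":[4.6,1.9,0],"dr":[0,0,0],"hand":40},{"offset":[4.6,1.9,2],"dr":[0,0,0],"hand":40},{"offset":[4.6,1.9,4],"dr":[0,0,0],"hand":40},{"offset":[4.6,1.9,6],"dr":[0,0,0],"hand":40},{"offset":[4.6,1.9,7],"dr":[0,0,0],"hand":40},{"offset":[4.6,1.9,8],"dr":[0,0,0],"hand":40},{"offset":[4.6,1.9,8],"dr":[0,0,0],"hand":40}]';python3 -c "
from h import *
go(.608,.1384,.190,-0.5)"
```

```text
time: 22.05
ee_pos: [0.6078, 0.1383, 0.197]
tool_rot: [2.237, 2.206, -0.0]
contact_force: [0.8, 1.6, -3.1]
gripper_width: 0.0489
off [0.1, 0.2, 7.0] dr [-0.0, 0.0, -0.005] alt dz 3.136 j7 0.02 tcp [0.6078, 0.1383, 0.197] yaw -0.8 F [0.8, 1.6, -3.1] w 0.0489 t 22.1
```

```bash
python3 -m crank '[{"offset":[0,0,2],"dr":[0,0,0],"hand":40},{"offset":[0,0,4],"dr":[0,0,0],"hand":40},{"offset":[0,0,5],"dr":[0,0,0],"hand":40},{"offset":[0,0,6],"dr":[0,0,0],"hand":40},{"offset":[0,0,7],"dr":[0,0,0],"hand":40},{"offset":[0,0,7],"dr":[0,0,0],"hand":40},{"offset":[0,0,7],"dr":[0,0,0],"hand":40},{"offset":[0,0,7],"dr":[0,0,0],"hand":40}]'
```

```text
time: 22.85
ee_pos: [0.6079, 0.1383, 0.1903]
tool_rot: [2.237, 2.206, 0.0]
contact_force: [0.4, -0.3, -4.0]
gripper_width: 0.049
```

```bash
python3 -m crank '[{"offset":[0,0,0.5],"dr":[0,0,0],"hand":40},{"offset":[0,0,1],"dr":[0,0,0],"hand":40},{"offset":[0,0,1],"dr":[0,0,0],"hand":40},{"offset":[0,0,1],"dr":[0,0,0],"hand":40},{"offset":[0,0,1],"dr":[0,0,0.05],"hand":40},{"offset":[0,0,1],"dr":[0,0,0.1],"hand":40},{"offset":[0,0,1],"dr":[0,0,0.15],"hand":40},{"offset":[0,0,1],"dr":[0,0,0.2],"hand":40}]'; python3 -c "
from h import *
o=r.observe();print(o['ft_torque'])"; python3 -m crank '[{"offset":[0,0,0],"dr":[0,0,0.08],"hand":40},{"offset":[0,0,0],"dr":[0,0,0.16],"hand":40},{"offset":[0,0,0],"dr":[0,0,0.24],"hand":40},{"offset":[0,0,0],"dr":[0,0,0.32],"hand":40},{"offset":[0,0,0],"dr":[0,0,0.40],"hand":40},{"offset":[0,0,0],"dr":[0,0,0.46],"hand":40},{"offset":[0,0,0],"dr":[0,0,0.52],"hand":40},{"offset":[0,0,0],"dr":[0,0,0.52],"hand":40}]';  python3 -c "
from h import *
go(.608,.1384,.190,-0.5)
o=r.observe();print(o['ft_torque'])"
```

```text
time: 23.65
ee_pos: [0.6081, 0.1386, 0.1895]
tool_rot: [2.448, 1.969, 0.001]
contact_force: [-1.1, 1.2, 2.9]
gripper_width: 0.0487
[0.34649215 0.26903536 0.04142621]
time: 24.45
ee_pos: [0.6083, 0.139, 0.1895]
tool_rot: [2.87, 1.276, 0.002]
contact_force: [2.2, 3.0, 3.2]
gripper_width: 0.048
off [-0.6, 0.1, -0.5] dr [0.001, -0.001, -0.725] alt dz 2.416 j7 -0.59 tcp [0.6083, 0.139, 0.1895] yaw -42.1 F [2.2, 3.0, 3.2] w 0.048 t 24.4
[ 0.73596606 -0.47972286  0.3170691 ]
```

```bash
python3 -m crank '[{"offset":[0,0,0],"dr":[0,0,0.03],"hand":40},{"offset":[0,0,0],"dr":[0,0,0.06],"hand":40},{"offset":[0,0,0],"dr":[0,0,0.09],"hand":40},{"offset":[0,0,0],"dr":[0,0,0.12],"hand":40},{"offset":[0,0,0],"dr":[0,0,0.12],"hand":40},{"offset":[0,0,0],"dr":[0,0,0.12],"hand":40},{"offset":[0,0,0],"dr":[0,0,0.12],"hand":40},{"offset":[0,0,0],"dr":[0,0,0.12],"hand":40}]';  python3 -c "
from h import *
go(.608,.1384,.190,-0.5)
o=r.observe();print(o['ft_torque'])"
```

```text
time: 25.25
ee_pos: [0.607, 0.1376, 0.1894]
tool_rot: [-2.942, -1.102, 0.004]
contact_force: [-10.4, -2.5, 14.2]
gripper_width: 0.0487
off [1.3, 0.1, -0.6] dr [-0.002, 0.002, -0.845] alt dz 2.296 j7 -0.69 tcp [0.607, 0.1376, 0.1894] yaw -48.9 F [-10.4, -2.5, 14.2] w 0.0487 t 25.2
[-0.48646071  2.41215669  1.37594674]
```

```bash
python3 -m crank '[{"offset":[0,0,0],"dr":[0,0,-0.05],"hand":40},{"offset":[0,0,0],"dr":[0,0,-0.05],"hand":64},{"offset":[0,0,0],"dr":[0,0,-0.05],"hand":64},{"offset":[0,0,0],"dr":[0,0,-0.05],"hand":64},{"offset":[0,0,-15],"dr":[0,0,-0.05],"hand":64},{"offset":[0,0,-50],"dr":[0,0,-0.05],"hand":64},{"offset":[0,0,-90],"dr":[0,0,-0.05],"hand":64},{"offset":[0,0,-90],"dr":[0,0,-0.05],"hand":64}]';  python3 - <<'E'
from h import *
import pickle
go(.4011,-.1462,.27,6.8)
o=r.observe();p,z=r.read_camera("wrist");cv2.imwrite("pics/w6.png",p[:,:,::-1]);pickle.dump((o,p,z),open("w6.pkl","wb"))
E
```

```text
time: 26.05
ee_pos: [0.6096, 0.1378, 0.2851]
tool_rot: [2.913, 1.173, 0.011]
contact_force: [0.1, -0.5, -0.9]
gripper_width: 0.0641
off [-347.2, 60.2, 13.2] dr [0.006, -0.004, -0.924] alt dz 2.218 j7 -0.71 tcp [0.6096, 0.1378, 0.2851] yaw -46.1 F [0.1, -0.5, -0.9] w 0.0641 t 26.1
```

View pics/w6.png

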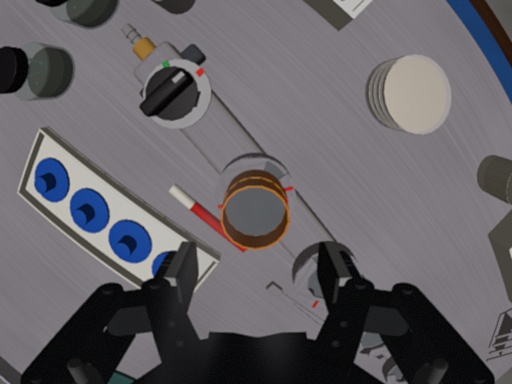

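Funnel 1 sits in station 1 at pixel (255,205), between red marks at (290,189) and (222,206). The caps lie in the tray. On to funnel 2.

```bash
python3 -m crank '[{"offset":[-347,60,13],"dr":[0,0,-0.924],"hand":66},{"offset":[-347,60,13],"dr":[0,0,-0.924],"hand":66},{"offset":[-347,60,13],"dr":[0,0,-0.924],"hand":66},{"offset":[-347,60,13],"dr":[0,0,-0.924],"hand":66},{"offset":[-347,60,13],"dr":[0,0,-0.924],"hand":66},{"offset":[-347,60,13],"dr":[0,0,-0.924],"hand":66},{"offset":[-347,60,13],"dr":[0,0,-0.924],"hand":66},{"offset":[-347,60,13],"dr":[0,0,-0.924],"hand":66}]';  python3 -c "
from h import *
go(.4011,-.1462,.27,6.8)"
```

```text
time: 26.9
ee_pos: [0.3961, -0.1496, 0.2662]
tool_rot: [-2.091, -2.344, -0.001]
contact_force: [0.4, 1.4, -0.3]
gripper_width: 0.0659
off [2.8, 5.4, -3.8] dr [-0.0, -0.001, -0.005] alt dz 3.137 j7 0.54 tcp [0.3961, -0.1496, 0.2662] yaw 6.5 F [0.4, 1.4, -0.3] w 0.0659 t 26.9
```

```bash
cat > look.py <<'E'
from h import *
import sys,pickle
n=sys.argv[1];x,y=map(float,sys.argv[2:4])
o=r.observe();p,z=r.read_camera("wrist");cv2.imwrite(f"pics/{n}.png",p[:,:,::-1]);pickle.dump((o,p,z),open(n+".pkl","wb"))
funnels(p,z,o);marks(p,o)
# lugs: dark grey pixels (low saturation, dark) near axis, cast on z=.008
H,S,V=hsv(p);W=wcloud(z,o)
for b in blobs((V<75)&(S<80)&(W[...,2]<.02),4):
    v,u=np.nonzero(b);d=wray(np.c_[u,v],o,.008)[:,:2]-[x,y];q=np.hypot(*d.T);k=(q>.0255)&(q<.032)
    if k.sum()>4: print("lug",k.sum(),(u[k].mean().round(),v[k].mean().round()),"ang",np.degrees(np.arctan2(d[k,1].mean(),d[k,0].mean())).round(1),"rmax",q[k].max().round(4))
go(x,y,.091,float(sys.argv[4]))
E
python3 look.py w7 .4011 -.1462 6.8; python3 -c "
import cv2
p=cv2.imread('pics/w7.png');cv2.imwrite('pics/c7.png',cv2.resize(p[140:260,190:330],None,fx=4,fy=4,interpolation=cv2.INTER_CUBIC))"
```

```text
funnel [ 0.4009 -0.1463] r 0.0246 circ [ 0.4009 -0.146 ] 0.0234 lug px 16 ang mod180 26.0 conc 0.987 (np.float64(283.0), np.float64(163.0))
funnel [ 0.3844 -0.3051] r 0.0248 circ [ 0.3841 -0.3051] 0.0233 lug px 19 ang mod180 134.8 conc 0.987 (np.float64(222.0), np.float64(271.0))
st 2 mark [0.5676 0.0143] rad 0.0286 ang mod180 19.8 px 472 47
st 2 mark [0.6205 0.0337] rad 0.0278 ang mod180 20.4 px 510 47
st 3 mark [ 0.5547 -0.0795] rad 0.0285 ang mod180 158.3 px 448 145
st 3 mark [ 0.6087 -0.1008] rad 0.0296 ang mod180 158.6 px 483 177
st 4 mark [ 0.578  -0.1774] rad 0.0288 ang mod180 67.5 px 440 248
  station 2 mid [0.5941 0.024 ] len 0.0564 yaw mod180 20.1
  station 3 mid [ 0.5817 -0.0901] len 0.0581 yaw mod180 158.5
lug 16 (np.float64(285.0), np.float64(162.0)) ang 25.2 rmax 0.0285
off [1.1, 3.5, 175.3] dr [0.0, -0.001, -0.004] alt dz 3.138 j7 0.53 tcp [0.3977, -0.1478, 0.2663] yaw 6.6 F [0.0, -0.1, 0.5] w 0.0658 t 26.9
```

View pics/c7.png

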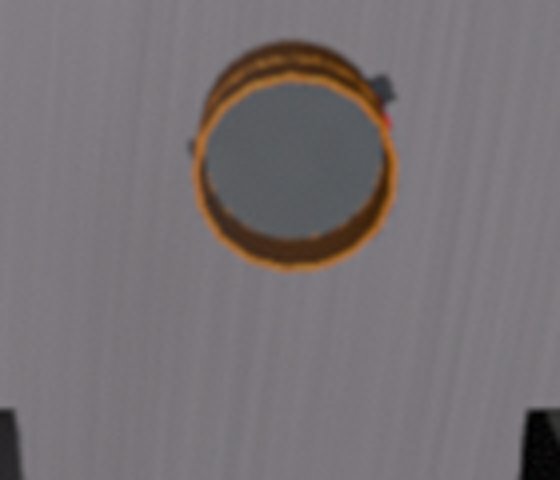

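```bash
python3 -m crank '[{"offset":[1.1,3.4,40],"dr":[0,0,-0.004],"hand":66},{"offset":[1.1,3.4,90],"dr":[0,0,-0.004],"hand":66},{"offset":[1.1,3.4,135],"dr":[0,0,-0.004],"hand":66},{"offset":[1.1,3.4,160],"dr":[0,0,-0.004],"hand":66},{"offset":[1.1,3.4,172],"dr":[0,0,-0.004],"hand":66},{"offset":[1.1,3.4,175.3],"dr":[0,0,-0.004],"hand":66},{"offset":[1.1,3.4,175.3],"dr":[0,0,-0.004],"hand":66},{"offset":[1.1,3.4,175.3],"dr":[0,0,-0.004],"hand":66}]'; python3 -m crank '[{"offset":[0,0,0],"dr":[0,0,0],"hand":40},{"offset":[0,0,0],"dr":[0,0,0],"hand":40},{"offset":[0,0,0],"dr":[0,0,0],"hand":40},{"offset":[0,0,0],"dr":[0,0,0],"hand":40},{"offset":[0,0,0],"dr":[0,0,0],"hand":40},{"offset":[0,0,-20],"dr":[0,0,0],"hand":40},{"offset":[0,0,-60],"dr":[0,0,0],"hand":40},{"offset":[0,0,-110],"dr":[0,0,0],"hand":40}]' 60;  python3 -m crank '[{"offset":[0,0,-50],"dr":[0,0,-0.1],"hand":40},{"offset":[0,0,-75],"dr":[0,0,-0.2],"hand":40},{"offset":[147,212,-75],"dr":[0,0,-0.607],"hand":40},{"offset":[147,212,-75],"dr":[0,0,-0.607],"hand":40},{"offset":[147,212,-75],"dr":[0,0,-0.607],"hand":40},{"offset":[147,212,-75],"dr":[0,0,-0.607],"hand":40},{"offset":[147,212,-75],"dr":[0,0,-0.607],"hand":40},{"offset":[147,212,-75],"dr":[0,0,-0.607],"hand":40}]';python3 -c "
from h import *
r.read_camera('wrist')
go(.5945,.024,.205,41.4)"
```

```text
time: 27.75
ee_pos: [0.4036, -0.1441, 0.092]
tool_rot: [2.078, 2.354, 0.002]
contact_force: [-0.3, 0.1, 1.3]
gripper_width: 0.0661
time: 28.55
ee_pos: [0.4019, -0.1442, 0.2017]
tool_rot: [-2.079, -2.353, 0.003]
contact_force: [1.1, 0.9, -0.4]
gripper_width: 0.0484
time: 29.35
ee_pos: [0.5976, 0.0331, 0.2755]
tool_rot: [1.272, 2.872, 0.001]
contact_force: [-1.5, -0.1, -2.5]
gripper_width: 0.0489
off [-4.0, -6.7, 70.6] dr [-0.0, 0.0, 0.013] alt dz -3.129 j7 0.9 tcp [0.5968, 0.0315, 0.2756] yaw 42.1 F [-1.0, -0.2, -2.8] w 0.0487 t 29.4
```

```bash
python3 -m crank '[{"offset":[0,0,15],"dr":[0,0,0],"hand":40},{"offset":[0,0,35],"dr":[0,0,0],"hand":40},{"offset":[0,0,50],"dr":[0,0,0],"hand":40},{"offset":[0,0,58],"dr":[0,0,0],"hand":40},{"offset":[0,0,60],"dr":[0,0,0],"hand":40},{"offset":[0,0,60],"dr":[0,0,0],"hand":40},{"offset":[0,0,60],"dr":[0,0,0],"hand":40},{"offset":[0,0,60],"dr":[0,0,0],"hand":40}]';python3 -c "
from h import *
go(.593,.0256,.205,41.4)"
```

```text
time: 30.2
ee_pos: [0.5953, 0.0279, 0.2165]
tool_rot: [1.28, 2.868, 0.001]
contact_force: [-0.7, 0.6, -1.8]
gripper_width: 0.0484
off [-0.2, -3.2, 11.5] dr [0.001, 0.001, 0.008] alt dz -3.133 j7 0.94 tcp [0.5953, 0.0279, 0.2165] yaw 41.9 F [-0.7, 0.6, -1.8] w 0.0484 t 30.2
```

```bash
python3 -m crank '[{"offset":[-0.2,-3.2,0],"dr":[0,0,0.008],"hand":40},{"offset":[-0.2,-3.2,5],"dr":[0,0,0.008],"hand":40},{"offset":[-0.2,-3.2,10],"dr":[0,0,0.008],"hand":40},{"offset":[-0.2,-3.2,13],"dr":[0,0,0.008],"hand":40},{"offset":[-0.2,-3.2,15],"dr":[0,0,0.008],"hand":40},{"offset":[-0.2,-3.2,17],"dr":[0,0,0.008],"hand":40},{"offset":[-0.2,-3.2,19],"dr":[0,0,0.008],"hand":40},{"offset":[-0.2,-3.2,19],"dr":[0,0,0.008],"hand":40}]';python3 -c "
from h import *
go(.593,.0256,.190,41.4)"
```

```text
time: 31.0
ee_pos: [0.5927, 0.0256, 0.1966]
tool_rot: [-1.292, -2.863, 0.0]
contact_force: [0.1, 0.7, -1.8]
gripper_width: 0.0485
off [-0.2, 0.2, 6.6] dr [-0.0, -0.0, 0.0] alt dz -3.141 j7 0.95 tcp [0.5927, 0.0256, 0.1966] yaw 41.4 F [0.1, 0.7, -1.8] w 0.0485 t 31.0
```

```bash
python3 -m crank '[{"offset":[0,0,2],"dr":[0,0,0],"hand":40},{"offset":[0,0,4],"dr":[0,0,0],"hand":40},{"offset":[0,0,6],"dr":[0,0,0],"hand":40},{"offset":[0,0,7],"dr":[0,0,0],"hand":40},{"offset":[0,0,7.5],"dr":[0,0,0],"hand":40},{"offset":[0,0,7.5],"dr":[0,0,0],"hand":40},{"offset":[0,0.2,7.5],"dr":[0,0,0.1],"hand":40},{"offset":[0,0.4,7.5],"dr":[0,0,0.2],"hand":40}]'; python3 -m crank '[{"offset":[0,0.2,0],"dr":[0,0,0.08],"hand":40},{"offset":[-0.1,0.4,0],"dr":[0,0,0.16],"hand":40},{"offset":[-0.2,0.5,0],"dr":[0,0,0.24],"hand":40},{"offset":[-0.3,0.7,0],"dr":[0,0,0.32],"hand":40},{"offset":[-0.4,0.9,0],"dr":[0,0,0.40],"hand":40},{"offset":[-0.4,1,0],"dr":[0,0,0.46],"hand":40},{"offset":[-0.4,1,0],"dr":[0,0,0.52],"hand":40},{"offset":[-0.4,1,0],"dr":[0,0,0.52],"hand":40}]'; python3 -c "
from h import *
go(.5945,.0262,.190,-0.0)
o=r.observe();print(o['ft_torque'])"; python3 -m crank '[{"offset":[0,0,0],"dr":[0,0,0.03],"hand":40},{"offset":[0,0,0],"dr":[0,0,0.06],"hand":40},{"offset":[0,0,0],"dr":[0,0,0.09],"hand":40},{"offset":[0,0,0],"dr":[0,0,0.12],"hand":40},{"offset":[0,0,0],"dr":[0,0,0.12],"hand":40},{"offset":[0,0,0],"dr":[0,0,0.12],"hand":40},{"offset":[0,0,0],"dr":[0,0,0.12],"hand":40},{"offset":[0,0,0],"dr":[0,0,0.12],"hand":40}]';  python3 -c "
from h import *
go(.5945,.0262,.190,-0.0)
o=r.observe();print(o['ft_torque'])"
```

```text
time: 31.8
ee_pos: [0.5937, 0.0258, 0.1902]
tool_rot: [1.576, 2.716, 0.002]
contact_force: [-0.8, 0.6, 7.2]
gripper_width: 0.0485
time: 32.6
ee_pos: [0.5949, 0.0265, 0.1902]
tool_rot: [2.218, 2.223, 0.002]
contact_force: [-0.8, 1.6, 9.9]
gripper_width: 0.0487
off [-0.3, -0.4, 0.2] dr [0.002, -0.0, 0.002] alt dz -3.14 j7 0.34 tcp [0.5949, 0.0265, 0.1902] yaw 0.1 F [-0.8, 1.6, 9.9] w 0.0487 t 32.6
[0.36983131 0.13032831 0.55520288]
time: 33.4
ee_pos: [0.5947, 0.0243, 0.1902]
tool_rot: [2.345, 2.086, -0.0]
contact_force: [0.6, -9.6, 8.7]
gripper_width: 0.0484
off [1.8, -0.4, 0.2] dr [0.002, 0.002, -0.117] alt dz 3.025 j7 0.24 tcp [0.5947, 0.0243, 0.1902] yaw -6.7 F [0.6, -9.6, 8.7] w 0.0484 t 33.4
[-2.18550693  0.13567942  1.25730217]
```

```bash
python3 -m crank '[{"offset":[0,0,0],"dr":[0,0,-0.05],"hand":40},{"offset":[0,0,0],"dr":[0,0,-0.05],"hand":64},{"offset":[0,0,0],"dr":[0,0,-0.05],"hand":64},{"offset":[0,0,0],"dr":[0,0,-0.05],"hand":64},{"offset":[0,0,-15],"dr":[0,0,-0.05],"hand":64},{"offset":[0,0,-50],"dr":[0,0,-0.05],"hand":64},{"offset":[0,0,-85],"dr":[0,0,-0.05],"hand":64},{"offset":[0,0,-85],"dr":[0,0,-0.05],"hand":64}]';python3 -m crank '[{"offset":[-352,-170,5],"dr":[0,0,-0.185],"hand":66},{"offset":[-352,-170,5],"dr":[0,0,-0.185],"hand":66},{"offset":[-352,-170,5],"dr":[0,0,-0.185],"hand":66},{"offset":[-352,-170,5],"dr":[0,0,-0.185],"hand":66},{"offset":[-352,-170,5],"dr":[0,0,-0.185],"hand":66},{"offset":[-352,-170,5],"dr":[0,0,-0.185],"hand":66},{"offset":[-352,-170,5],"dr":[0,0,-0.185],"hand":66},{"offset":[-352,-170,5],"dr":[0,0,-0.185],"hand":66}]';  python3 -c "
from h import *
go(.3843,-.305,.27,6.8)"
```

```text
time: 34.2
ee_pos: [0.5956, 0.0255, 0.2795]
tool_rot: [2.293, 2.143, 0.008]
contact_force: [-0.1, -0.2, -0.1]
gripper_width: 0.0641
time: 35.0
ee_pos: [0.3992, -0.3159, 0.2702]
tool_rot: [2.088, 2.346, 0.001]
contact_force: [1.3, 0.6, 0.2]
gripper_width: 0.0658
off [12.5, -13.5, 0.2] dr [0.001, 0.0, -0.002] alt dz 3.139 j7 1.06 tcp [0.3992, -0.3159, 0.2702] yaw 6.7 F [1.3, 0.6, 0.2] w 0.0658 t 35.0
```

```bash
python3 -m crank '[{"offset":[12,-13,0],"dr":[0,0,0],"hand":66},{"offset":[12,-13,0],"dr":[0,0,0],"hand":66},{"offset":[12,-13,0],"dr":[0,0,0],"hand":66},{"offset":[12,-13,0],"dr":[0,0,0],"hand":66},{"offset":[12,-13,0],"dr":[0,0,0],"hand":66},{"offset":[12,-13,0],"dr":[0,0,0],"hand":66},{"offset":[12,-13,0],"dr":[0,0,0],"hand":66},{"offset":[12,-13,0],"dr":[0,0,0],"hand":66}]'; python3 look.py w8 .3843 -.305 6.8
```

```text
time: 35.8
ee_pos: [0.3868, -0.3033, 0.2694]
tool_rot: [2.086, 2.349, -0.0]
contact_force: [0.4, -0.2, 0.5]
gripper_width: 0.0661
funnel [ 0.3844 -0.3053] r 0.0246 circ [ 0.3842 -0.305 ] 0.0234 lug px 21 ang mod180 136.3 conc 0.986 (np.float64(240.0), np.float64(154.0))
st 3 mark [ 0.6087 -0.1005] rad 0.0295 ang mod180 159.1 px 508 30
st 4 mark [ 0.5778 -0.1772] rad 0.0289 ang mod180 68.0 px 481 93
st 4 mark [ 0.5584 -0.2314] rad 0.0287 ang mod180 72.5 px 457 146
  station 4 mid [ 0.5681 -0.2043] len 0.0576 yaw mod180 70.3
lug 20 (np.float64(240.0), np.float64(154.0)) ang 136.9 rmax 0.0289
off [-1.3, -2.6, 178.4] dr [-0.0, 0.0, -0.001] alt dz 3.141 j7 1.04 tcp [0.3867, -0.3034, 0.2694] yaw 6.8 F [-0.6, -0.3, -0.1] w 0.0662 t 35.9
```

```bash
python3 -m crank '[{"offset":[-1.5,-2.5,40],"dr":[0,0,0],"hand":66},{"offset":[-1.5,-2.5,90],"dr":[0,0,0],"hand":66},{"offset":[-1.5,-2.5,135],"dr":[0,0,0],"hand":66},{"offset":[-1.5,-2.5,160],"dr":[0,0,0],"hand":66},{"offset":[-1.5,-2.5,174],"dr":[0,0,0],"hand":66},{"offset":[-1.5,-2.5,178.4],"dr":[0,0,0],"hand":66},{"offset":[-1.5,-2.5,178.4],"dr":[0,0,0],"hand":66},{"offset":[-1.5,-2.5,178.4],"dr":[0,0,0],"hand":66}]'; python3 -c "
from h import *
go(.3844,-.3052,.091,6.8)"; python3 -m crank '[{"offset":[0,0,0.5],"dr":[0,0,0],"hand":40},{"offset":[0,0,0.5],"dr":[0,0,0],"hand":40},{"offset":[0,0,0.5],"dr":[0,0,0],"hand":40},{"offset":[0,0,0.5],"dr":[0,0,0],"hand":40},{"offset":[0,0,0.5],"dr":[0,0,0],"hand":40},{"offset":[0,0,-20],"dr":[0,0,0],"hand":40},{"offset":[0,0,-60],"dr":[0,0,0],"hand":40},{"offset":[0,0,-110],"dr":[0,0,0],"hand":40}]' 60;  python3 -m crank '[{"offset":[0,0,-50],"dr":[0,0,0.1],"hand":40},{"offset":[0,0,-75],"dr":[0,0,0.2],"hand":40},{"offset":[78,194,-75],"dr":[0,0,0.471],"hand":40},{"offset":[78,194,-75],"dr":[0,0,0.471],"hand":40},{"offset":[78,194,-75],"dr":[0,0,0.471],"hand":40},{"offset":[78,194,-75],"dr":[0,0,0.471],"hand":40},{"offset":[78,194,-75],"dr":[0,0,0.471],"hand":40},{"offset":[78,194,-75],"dr":[0,0,0.471],"hand":40}]';python3 -m crank '[{"offset":[0,0,15],"dr":[0,0,0],"hand":40},{"offset":[0,0,35],"dr":[0,0,0],"hand":40},{"offset":[0,0,50],"dr":[0,0,0],"hand":40},{"offset":[0,0,58],"dr":[0,0,0],"hand":40},{"offset":[0,0,60],"dr":[0,0,0],"hand":40},{"offset":[0,0,60],"dr":[0,0,0],"hand":40},{"offset":[0,0,60],"dr":[0,0,0],"hand":40},{"offset":[0,0,60],"dr":[0,0,0],"hand":40}]';python3 -c "
from h import *
go(.5678,-.2043,.205,-20.3)"
```

```text
time: 36.65
ee_pos: [0.3849, -0.3055, 0.0922]
tool_rot: [2.085, 2.347, 0.001]
contact_force: [1.3, 0.2, 0.6]
gripper_width: 0.0655
off [0.4, -0.5, 1.2] dr [0.002, 0.001, -0.0] alt dz 3.141 j7 1.31 tcp [0.3849, -0.3055, 0.0922] yaw 6.8 F [1.3, 0.2, 0.6] w 0.0655 t 36.6
time: 37.45
ee_pos: [0.3836, -0.3047, 0.2018]
tool_rot: [-2.085, -2.346, 0.001]
contact_force: [2.2, 0.4, -1.6]
gripper_width: 0.0488
time: 38.25
ee_pos: [0.569, -0.2033, 0.2758]
tool_rot: [2.574, 1.801, -0.001]
contact_force: [-0.8, -1.5, -3.0]
gripper_width: 0.0487
time: 39.05
ee_pos: [0.568, -0.205, 0.2166]
tool_rot: [2.576, 1.797, 0.001]
contact_force: [-0.2, -0.2, -3.5]
gripper_width: 0.0486
off [0.6, -0.5, 11.6] dr [0.001, -0.0, 0.001] alt dz -3.14 j7 0.44 tcp [0.568, -0.205, 0.2166] yaw -20.2 F [-0.2, -0.2, -3.5] w 0.0486 t 39.0
```

```bash
python3 -m crank '[{"offset":[0.6,-0.5,0],"dr":[0,0,0],"hand":40},{"offset":[0.6,-0.5,5],"dr":[0,0,0],"hand":40},{"offset":[0.6,-0.5,10],"dr":[0,0,0],"hand":40},{"offset":[0.6,-0.5,13],"dr":[0,0,0],"hand":40},{"offset":[0.6,-0.5,15],"dr":[0,0,0],"hand":40},{"offset":[0.6,-0.5,17],"dr":[0,0,0],"hand":40},{"offset":[0.6,-0.5,19.5],"dr":[0,0,0],"hand":40},{"offset":[0.6,-0.5,19.5],"dr":[0,0,0],"hand":40}]';python3 -c "
from h import *
go(.5678,-.2043,.190,-20.3)"
```

```text
time: 39.85
ee_pos: [0.5675, -0.2041, 0.1962]
tool_rot: [-2.577, -1.797, 0.0]
contact_force: [0.7, 0.0, -3.0]
gripper_width: 0.0487
off [-0.1, 0.4, 6.2] dr [-0.0, 0.0, 0.001] alt dz -3.14 j7 0.45 tcp [0.5675, -0.2041, 0.1962] yaw -20.2 F [0.7, 0.0, -3.0] w 0.0487 t 39.9
```

```bash
python3 -m crank '[{"offset":[0,0.3,2],"dr":[0,0,0],"hand":40},{"offset":[0,0.3,4],"dr":[0,0,0],"hand":40},{"offset":[0,0.3,6],"dr":[0,0,0],"hand":40},{"offset":[0,0.3,6.5],"dr":[0,0,0],"hand":40},{"offset":[0,0.3,7],"dr":[0,0,0],"hand":40},{"offset":[0,0.3,7],"dr":[0,0,0],"hand":40},{"offset":[0,0.3,7],"dr":[0,0,0.1],"hand":40},{"offset":[0,0.3,7],"dr":[0,0,0.2],"hand":40}]'; python3 -m crank '[{"offset":[0,0,0],"dr":[0,0,0.08],"hand":40},{"offset":[0,0,0],"dr":[0,0,0.16],"hand":40},{"offset":[0,0,0],"dr":[0,0,0.24],"hand":40},{"offset":[0,0,0],"dr":[0,0,0.32],"hand":40},{"offset":[0,0,0],"dr":[0,0,0.40],"hand":40},{"offset":[0,0,0],"dr":[0,0,0.46],"hand":40},{"offset":[0,0,0],"dr":[0,0,0.52],"hand":40},{"offset":[0,0,0],"dr":[0,0,0.52],"hand":40}]'; python3 -c "
from h import *
go(.5678,-.2043,.190,-60.3)
o=r.observe();print(o['ft_torque'])"; python3 -m crank '[{"offset":[0,0,0],"dr":[0,0,0.03],"hand":40},{"offset":[0,0,0],"dr":[0,0,0.06],"hand":40},{"offset":[0,0,0],"dr":[0,0,0.09],"hand":40},{"offset":[0,0,0],"dr":[0,0,0.12],"hand":40},{"offset":[0,0,0],"dr":[0,0,0.12],"hand":40},{"offset":[0,0,0],"dr":[0,0,0.12],"hand":40},{"offset":[0,0,0],"dr":[0,0,0.12],"hand":40},{"offset":[0,0,0],"dr":[0,0,0.12],"hand":40}]';  python3 -c "
from h import *
go(.5678,-.2043,.190,-60.3)
o=r.observe();print(o['ft_torque'])"
```

```text
time: 40.65
ee_pos: [0.5681, -0.2043, 0.1899]
tool_rot: [2.746, 1.525, 0.001]
contact_force: [0.8, 0.4, -1.2]
gripper_width: 0.0485
time: 41.45
ee_pos: [0.5677, -0.2042, 0.1898]
tool_rot: [3.045, 0.773, -0.001]
contact_force: [-5.9, 2.3, 7.0]
gripper_width: 0.0488
off [0.0, 0.1, -0.2] dr [-0.0, 0.001, -0.021] alt dz 3.12 j7 -0.16 tcp [0.5677, -0.2042, 0.1898] yaw -61.5 F [-5.9, 2.3, 7.0] w 0.0488 t 41.5
[0.44353833 1.23022463 1.22242508]
time: 42.25
ee_pos: [0.5662, -0.205, 0.1898]
tool_rot: [-3.085, -0.589, 0.004]
contact_force: [-15.9, 0.4, 12.4]
gripper_width: 0.0484
off [1.7, -0.1, -0.2] dr [-0.001, 0.003, -0.141] alt dz 3.001 j7 -0.26 tcp [0.5662, -0.205, 0.1898] yaw -68.4 F [-15.9, 0.4, 12.4] w 0.0484 t 42.2
[0.14538081 3.66397398 0.9025977 ]
```

```bash
python3 -m crank '[{"offset":[0,0,0],"dr":[0,0,-0.1],"hand":40},{"offset":[0,0,0],"dr":[0,0,-0.1],"hand":64},{"offset":[0,0,0],"dr":[0,0,-0.1],"hand":64},{"offset":[0,0,0],"dr":[0,0,-0.1],"hand":64},{"offset":[0,0,-15],"dr":[0,0,-0.1],"hand":64},{"offset":[0,0,-50],"dr":[0,0,-0.1],"hand":64},{"offset":[0,0,-85],"dr":[0,0,-0.1],"hand":64},{"offset":[0,0,-85],"dr":[0,0,-0.1],"hand":64}]';python3 -m crank '[{"offset":[-164,140,0],"dr":[0,0,-0.4],"hand":66},{"offset":[-164,140,0],"dr":[0,0,-0.4],"hand":66},{"offset":[-164,140,0],"dr":[0,0,-0.4],"hand":66},{"offset":[-164,140,0],"dr":[0,0,-0.4],"hand":66},{"offset":[-164,140,0],"dr":[0,0,-0.4],"hand":66},{"offset":[-164,140,0],"dr":[0,0,-0.4],"hand":66},{"offset":[-164,140,0],"dr":[0,0,-0.4],"hand":66},{"offset":[-164,140,0],"dr":[0,0,-0.4],"hand":66}]'; python3 look.py w9 .487 -.404 -40
```

```text
time: 43.05
ee_pos: [0.5688, -0.2054, 0.2796]
tool_rot: [3.05, 0.741, 0.007]
contact_force: [-0.1, -1.0, -0.1]
gripper_width: 0.0645
time: 43.85
ee_pos: [0.4875, -0.4028, 0.2746]
tool_rot: [-2.843, -1.337, -0.0]
contact_force: [0.5, 0.4, 0.0]
gripper_width: 0.0661
funnel [ 0.4938 -0.403 ] r 0.0246 circ [ 0.494 -0.403] 0.0233 lug px 20 ang mod180 44.7 conc 0.988 (np.float64(264.0), np.float64(143.0))
lug 15 (np.float64(263.0), np.float64(146.0)) ang 38.2 rmax 0.0318
off [-1.3, 0.4, 183.6] dr [-0.0, -0.0, 0.007] alt dz -3.135 j7 0.43 tcp [0.4875, -0.4027, 0.2746] yaw -39.6 F [-0.4, 0.5, 0.2] w 0.0662 t 43.9
```

View pics/w9.png

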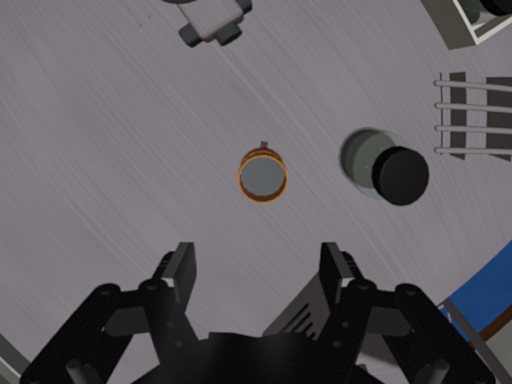

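```bash
python3 - <<'E'
from h import *
import pickle
o,p,z=pickle.load(open("w9.pkl","rb"));c=np.array([.494,-.403])
H,S,V=hsv(p);W=wcloud(z,o)
for b in blobs((V<85)&(S<80)&(W[...,2]<.02),4):
    v,u=np.nonzero(b);d=wray(np.c_[u,v],o,.009)[:,:2]-c;q=np.hypot(*d.T);k=(q>.0265)&(q<.032)
    if k.sum()>3: print("lug",k.sum(),(u[k].mean(),v[k].mean()),np.degrees(np.arctan2(d[k,1].mean(),d[k,0].mean())).round(1),q.max())
print((wray([[395,175]],o,.108)[0]).round(3),(wray([[368,158]],o,.0)[0]).round(3))
go(.494,-.403,.091,-40)
E
```

```text
lug 15 (np.float64(263.8), np.float64(142.53333333333333)) 45.7 0.02958548650351273
[ 0.594 -0.465  0.108] [ 0.602 -0.479  0.   ]
off [3.9, 5.2, 183.6] dr [-0.0, -0.0, 0.007] alt dz -3.135 j7 0.43 tcp [0.4875, -0.4027, 0.2746] yaw -39.6 F [-0.4, 0.5, 0.2] w 0.0662 t 43.9
```

```bash
python3 -m crank '[{"offset":[3.9,5.2,40],"dr":[0,0,0.007],"hand":66},{"offset":[3.9,5.2,90],"dr":[0,0,0.007],"hand":66},{"offset":[3.9,5.2,135],"dr":[0,0,0.007],"hand":66},{"offset":[3.9,5.2,165],"dr":[0,0,0.007],"hand":66},{"offset":[3.9,5.2,178],"dr":[0,0,0.007],"hand":66},{"offset":[3.9,5.2,183],"dr":[0,0,0.007],"hand":66},{"offset":[3.9,5.2,183.6],"dr":[0,0,0.007],"hand":66},{"offset":[3.9,5.2,183.6],"dr":[0,0,0.007],"hand":66}]'; python3 -c "
from h import *
go(.494,-.403,.091,-40)"; python3 -m crank '[{"offset":[0,0,0.5],"dr":[0,0,0],"hand":40},{"offset":[0,0,0.5],"dr":[0,0,0],"hand":40},{"offset":[0,0,0.5],"dr":[0,0,0],"hand":40},{"offset":[0,0,0.5],"dr":[0,0,0],"hand":40},{"offset":[0,0,0.5],"dr":[0,0,0],"hand":40},{"offset":[0,0,-20],"dr":[0,0,0],"hand":40},{"offset":[0,0,-60],"dr":[0,0,0],"hand":40},{"offset":[0,0,-110],"dr":[0,0,0],"hand":40}]' 60;  python3 -m crank '[{"offset":[0,0,-50],"dr":[0,0,0.1],"hand":40},{"offset":[0,0,-90],"dr":[0,0,0.2],"hand":40},{"offset":[296,-134,-90],"dr":[0,0,0.471],"hand":40},{"offset":[296,-134,-90],"dr":[0,0,0.471],"hand":40},{"offset":[296,-134,-90],"dr":[0,0,0.471],"hand":40},{"offset":[296,-134,-90],"dr":[0,0,0.471],"hand":40},{"offset":[296,-134,-90],"dr":[0,0,0.471],"hand":40},{"offset":[296,-134,-90],"dr":[0,0,0.471],"hand":40}]';python3 -c "
from h import *
go(.5813,-.09,.287,-67)"
```

```text
time: 44.7
ee_pos: [0.4937, -0.4046, 0.0924]
tool_rot: [2.847, 1.325, 0.002]
contact_force: [-0.2, -0.1, 0.4]
gripper_width: 0.0661
off [1.4, -0.8, 1.4] dr [0.002, -0.0, -0.002] alt dz 3.14 j7 0.55 tcp [0.4937, -0.4046, 0.0924] yaw -40.1 F [-0.2, -0.1, 0.4] w 0.0661 t 44.7
time: 45.5
ee_pos: [0.4924, -0.4039, 0.2024]
tool_rot: [-2.847, -1.324, 0.002]
contact_force: [1.1, -1.0, -2.1]
gripper_width: 0.0485
time: 46.3
ee_pos: [0.5744, -0.1136, 0.2924]
tool_rot: [-3.079, -0.623, -0.002]
contact_force: [1.6, -0.9, -3.0]
gripper_width: 0.0488
off [15.5, -19.0, 5.4] dr [-0.0, -0.001, -0.002] alt dz 3.14 j7 -0.48 tcp [0.5744, -0.1136, 0.2924] yaw -67.1 F [1.6, -0.9, -3.0] w 0.0488 t 46.3
```

```bash
python3 -m crank '[{"offset":[14.5,-19,5],"dr":[0,0,0],"hand":40},{"offset":[14.5,-19,5],"dr":[0,0,0],"hand":40},{"offset":[14.5,-19,30],"dr":[0,0,0],"hand":40},{"offset":[14.5,-19,55],"dr":[0,0,0],"hand":40},{"offset":[14.5,-19,70],"dr":[0,0,0],"hand":40},{"offset":[14.5,-19,75],"dr":[0,0,0],"hand":40},{"offset":[14.5,-19,75],"dr":[0,0,0],"hand":40},{"offset":[14.5,-19,75],"dr":[0,0,0],"hand":40}]';python3 -c "
from h import *
go(.580,-.0905,.205,-67)"
```

```text
time: 47.1
ee_pos: [0.5807, -0.0929, 0.217]
tool_rot: [3.079, 0.623, 0.002]
contact_force: [-0.7, 0.3, -2.3]
gripper_width: 0.0486
off [0.2, -2.5, 12.0] dr [0.001, -0.001, -0.002] alt dz 3.14 j7 -0.45 tcp [0.5807, -0.0929, 0.217] yaw -67.1 F [-0.7, 0.3, -2.3] w 0.0486 t 47.1
```

```bash
python3 -m crank '[{"offset":[0.2,-2.5,0],"dr":[0,0,0],"hand":40},{"offset":[0.2,-2.5,5],"dr":[0,0,0],"hand":40},{"offset":[0.2,-2.5,10],"dr":[0,0,0],"hand":40},{"offset":[0.2,-2.5,13],"dr":[0,0,0],"hand":40},{"offset":[0.2,-2.5,15],"dr":[0,0,0],"hand":40},{"offset":[0.2,-2.5,17],"dr":[0,0,0],"hand":40},{"offset":[0.2,-2.5,20],"dr":[0,0,0],"hand":40},{"offset":[0.2,-2.5,20],"dr":[0,0,0],"hand":40}]';python3 -c "
from h import *
go(.580,-.0905,.190,-67)"
```

```text
time: 47.9
ee_pos: [0.5796, -0.09, 0.1955]
tool_rot: [-3.079, -0.624, 0.001]
contact_force: [-0.5, 0.4, -2.5]
gripper_width: 0.0487
off [0.2, 0.6, 5.5] dr [-0.0, 0.0, -0.002] alt dz 3.14 j7 -0.44 tcp [0.5796, -0.09, 0.1955] yaw -67.1 F [-0.5, 0.4, -2.5] w 0.0487 t 47.9
```

```bash
python3 -m crank '[{"offset":[0.2,0.4,2],"dr":[0,0,0],"hand":40},{"offset":[0.2,0.4,4],"dr":[0,0,0],"hand":40},{"offset":[0.2,0.4,5],"dr":[0,0,0],"hand":40},{"offset":[0.2,0.4,6],"dr":[0,0,0],"hand":40},{"offset":[0.2,0.4,6.3],"dr":[0,0,0],"hand":40},{"offset":[0.2,0.4,6.3],"dr":[0,0,0],"hand":40},{"offset":[0.2,0.3,6.3],"dr":[0,0,0.1],"hand":40},{"offset":[0.2,0.1,6.3],"dr":[0,0,0.2],"hand":40}]'; python3 -m crank '[{"offset":[0,-0.1,0],"dr":[0,0,0.08],"hand":40},{"offset":[0,-0.2,0],"dr":[0,0,0.16],"hand":40},{"offset":[0,-0.3,0],"dr":[0,0,0.24],"hand":40},{"offset":[0.1,-0.4,0],"dr":[0,0,0.32],"hand":40},{"offset":[0.2,-0.5,0],"dr":[0,0,0.40],"hand":40},{"offset":[0.2,-0.6,0],"dr":[0,0,0.46],"hand":40},{"offset":[0.2,-0.6,0],"dr":[0,0,0.52],"hand":40},{"offset":[0.2,-0.6,0],"dr":[0,0,0.52],"hand":40}]'; python3 -c "
from h import *
go(.580,-.0905,.190,-107)
o=r.observe();print(o['ft_torque'])"; python3 -m crank '[{"offset":[0,0,0],"dr":[0,0,0.03],"hand":40},{"offset":[0,0,0],"dr":[0,0,0.06],"hand":40},{"offset":[0,0,0],"dr":[0,0,0.09],"hand":40},{"offset":[0,0,0],"dr":[0,0,0.12],"hand":40},{"offset":[0,0,0],"dr":[0,0,0.12],"hand":40},{"offset":[0,0,0],"dr":[0,0,0.12],"hand":40},{"offset":[0,0,0],"dr":[0,0,0.12],"hand":40},{"offset":[0,0,0],"dr":[0,0,0.12],"hand":40}]';  python3 -c "
from h import *
go(.580,-.0905,.190,-107)
o=r.observe();print(o['ft_torque'])"
```

```text
time: 48.7
ee_pos: [0.5802, -0.0902, 0.19]
tool_rot: [3.126, 0.307, 0.002]
contact_force: [0.8, -0.7, -0.2]
gripper_width: 0.0487
time: 49.5
ee_pos: [0.5805, -0.0892, 0.19]
tool_rot: [3.101, -0.501, 0.001]
contact_force: [0.9, 2.3, 4.1]
gripper_width: 0.0486
off [-0.1, 1.4, -0.0] dr [-0.0, -0.001, -0.024] alt dz 3.118 j7 -1.07 tcp [0.5805, -0.0892, 0.19] yaw -108.4 F [0.9, 2.3, 4.1] w 0.0486 t 49.5
[ 0.49735661 -0.37342578  0.43369279]
time: 50.3
ee_pos: [0.5802, -0.0889, 0.1899]
tool_rot: [-3.065, 0.684, 0.0]
contact_force: [-2.1, 4.8, 8.3]
gripper_width: 0.0484
off [0.6, 1.5, -0.1] dr [-0.001, 0.0, -0.142] alt dz 2.999 j7 -1.18 tcp [0.5802, -0.0889, 0.1899] yaw -115.1 F [-2.1, 4.8, 8.3] w 0.0484 t 50.3
[1.09043995 0.11887329 1.30449244]
```

```bash
python3 -m crank '[{"offset":[0,0,0],"dr":[0,0,-0.1],"hand":40},{"offset":[0,0,0],"dr":[0,0,-0.1],"hand":64},{"offset":[0,0,0],"dr":[0,0,-0.1],"hand":64},{"offset":[0,0,0],"dr":[0,0,-0.1],"hand":64},{"offset":[0,0,-15],"dr":[0,0,-0.1],"hand":64},{"offset":[0,0,-50],"dr":[0,0,-0.1],"hand":64},{"offset":[0,0,-85],"dr":[0,0,-0.1],"hand":64},{"offset":[0,0,-100],"dr":[0,0,-0.1],"hand":64}]';python3 -m crank '[{"offset":[-67,-40,-90],"dr":[0,0,-0.2],"hand":64},{"offset":[-67,-40,-90],"dr":[0,0,-0.2],"hand":64},{"offset":[-67,-40,-90],"dr":[0,0,-0.2],"hand":64},{"offset":[-67,-40,-90],"dr":[0,0,-0.2],"hand":64},{"offset":[-67,-40,-90],"dr":[0,0,-0.2],"hand":64},{"offset":[-67,-40,-90],"dr":[0,0,-0.2],"hand":64},{"offset":[-67,-40,-90],"dr":[0,0,-0.2],"hand":64},{"offset":[-67,-40,-90],"dr":[0,0,-0.2],"hand":64}]'; python3 - <<'E'
from h import *
import pickle
go(.6192,.2531,.25,-96.7)
o=r.observe();p,z=r.read_camera("wrist");pickle.dump((o,p,z),open("w10.pkl","wb"))
cv2.imwrite("pics/w10.png",cv2.resize(p[:,:,::-1],(800,600),interpolation=cv2.INTER_CUBIC))
E
```

```text
time: 51.1
ee_pos: [0.5804, -0.0904, 0.2935]
tool_rot: [3.096, -0.535, 0.006]
contact_force: [-0.7, 0.2, 0.1]
gripper_width: 0.064
time: 51.9
ee_pos: [0.5302, -0.0299, 0.379]
tool_rot: [3.132, -0.222, -0.001]
contact_force: [0.2, -0.9, -0.2]
gripper_width: 0.064
off [48.4, -292.9, 128.6] dr [0.001, 0.001, -0.025] alt dz 3.117 j7 -1.35 tcp [0.5302, -0.0299, 0.379] yaw -98.1 F [0.2, -0.9, -0.2] w 0.064 t 51.9
```

View pics/w10.png

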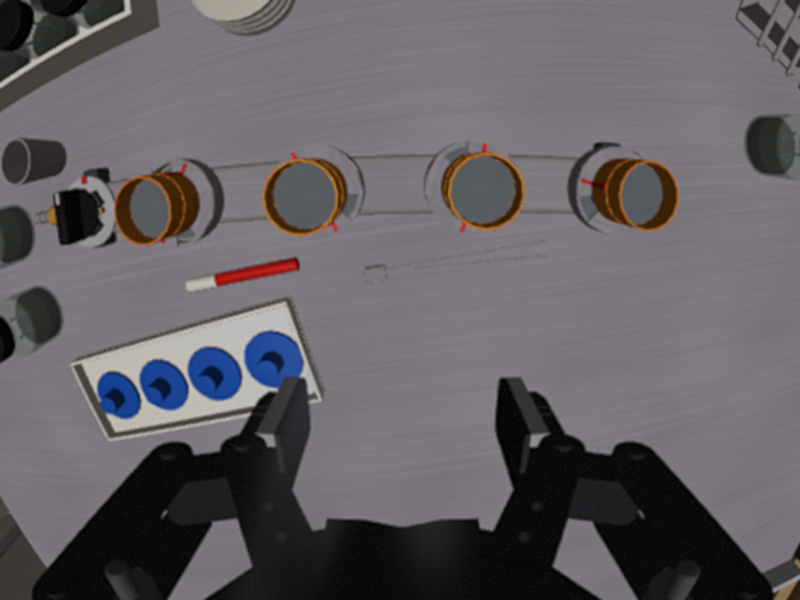

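```bash
python3 - <<'E'
from h import *
import pickle
p,z=r.read_camera("top");c=r.camera_params("top");W1=cloud(z,c)
cv2.imwrite("pics/t2.png",p[:,:,::-1])
o,pw,zw=pickle.load(open("w10.pkl","rb"));W2=wcloud(zw,o)
for n,pp,W in(("top",p,W1),("wrist",pw,W2)):
    H,S,V=hsv(pp)
    for b in blobs((H>100)&(H<130)&(S>110)&(W[...,2]<.06)&(W[...,0]>.3)&(W[...,0]<.5)&(abs(W[...,1])<.42),80):
        Q=W[b];k=Q[Q[:,2]<np.percentile(Q[:,2],80)+0];dk=Q[Q[:,2]<.026]
        A=np.c_[dk[:,:2],np.ones(len(dk))];s=np.linalg.lstsq(A,dk[:,2],rcond=None)[0]
        print(n,"cap",Q[:,:2].mean(0).round(4),"z med/min/max",np.percentile(Q[:,2],[3,50,98]).round(4),"slope",s[:2].round(3))
    for i,(x,y) in enumerate(ST):
        m=(np.hypot(W[...,0]-x,W[...,1]-y)<.028)&(H>5)&(H<22)&(S>110);Q=W[m];rim=Q[Q[:,2]>np.percentile(Q[:,2],97)-.005]
        print(n,"fun",i+1,"top",np.percentile(Q[:,2],97).round(4),cv2.minEnclosingCircle(rim[:,:2].astype(np.float32)))
H,S,V=hsv(pw);m=((H<6)|(H>173))&(S>120)&(V>90)
for b in blobs(m,3):
    v,u=np.nonzero(b);Q=W2[b];i=np.hypot(*(ST-Q[:,:2].mean(0)).T).argmin();d=Q[:,:2]-ST[i]
    if np.hypot(*d.mean(0))<.045:
        for lo,hi,nm in((.105,.118,"mark"),(.118,.17,"stripe"),(.09,.105,"low")):
            k=(Q[:,2]>lo)&(Q[:,2]<hi)
            if k.sum()>1: print("st",i+1,nm,k.sum(),"ang",np.degrees(np.arctan2(d[k,1].mean(),d[k,0].mean())).round(1)%180,"z",Q[k,2].mean().round(3))
E
```

```text
top cap [0.4165 0.1943] z med/min/max [0.0111 0.015  0.0417] slope [-0.008  0.008]
top cap [0.4087 0.2665] z med/min/max [0.0106 0.0148 0.0416] slope [ 0.004 -0.009]
top cap [0.3999 0.341 ] z med/min/max [0.011  0.0148 0.0414] slope [-0.013 -0.007]
top fun 1 top 0.165 ((0.606185793876648, 0.13780593872070312), 0.02461959607899189)Traceback (most recent call last):
  File "<stdin>", line 13, in <module>
    return _quantile_unchecked(
        a, q, axis, out, overwrite_input, method, keepdims, weights)
    return _ureduce(a,
                    func=_quantile_ureduce_func,
    ...<5 lines>...
                    overwrite_input=overwrite_input,
                    method=method)
    r = func(a, **kwargs)
    result = _quantile(arr,
                       quantiles=q,
    ...<2 lines>...
                       out=out,
                       weights=wgt)
    slices_having_nans = np.isnan(arr[-1, ...])
                                  ~~~^^^^^^^^^
IndexError: index -1 is out of bounds for axis 0 with size 0
```

```bash
python3 - <<'E'
from h import *
import pickle
o,pw,zw=pickle.load(open("w10.pkl","rb"));W=wcloud(zw,o);H,S,V=hsv(pw)
for b in blobs((H>100)&(H<130)&(S>110)&(W[...,2]<.07)&(W[...,0]<.55)&(abs(W[...,1])<.42),80):
    Q=W[b];dk=Q[Q[:,2]<np.percentile(Q[:,2],60)]
    print("cap",((Q.min(0)+Q.max(0))/2)[:2].round(4),"z",np.percentile(Q[:,2],[3,25,50,75,98]).round(4))
for i,(x,y) in enumerate(ST):
    m=(np.hypot(W[...,0]-x,W[...,1]-y)<.03)&(H>5)&(H<22)&(S>110);Q=W[m]
    rim=Q[Q[:,2]>np.percentile(Q[:,2],97)-.005]
    print("fun",i+1,"top",np.percentile(Q[:,2],97).round(4),cv2.minEnclosingCircle(rim[:,:2].astype(np.float32)))
m=((H<8)|(H>170))&(S>110)&(V>70)&(np.abs(W[...,0]-.585)<.07)
for b in blobs(m,2):
    Q=W[b];i=np.hypot(*(ST-Q[:,:2].mean(0)).T).argmin();d=Q[:,:2]-ST[i]
    v,u=np.nonzero(b)
    if np.hypot(*d.mean(0))<.045: print("st",i+1,len(Q),"ang",(np.degrees(np.arctan2(d[:,1].mean(),d[:,0].mean()))%180).round(1),"rad",np.hypot(*d.mean(0)).round(4),"z",Q[:,2].min().round(3),Q[:,2].max().round(3),"px800",(u.mean()*1.5625).round(),(v.mean()*1.5625).round())
q=lambda a,b:cv2.resize(pw[80:160,a:b,::-1],None,fx=5,fy=5,interpolation=cv2.INTER_CUBIC)
cv2.imwrite("pics/c10.png",np.vstack([np.hstack([q(65,145),q(160,240)]),np.hstack([q(265,345),q(360,440)])])[:, :][::1,::1][:800])
im=cv2.imread("pics/c10.png");cv2.imwrite("pics/c10.png",cv2.resize(im,(600,600)))
E
```

```text
cap [0.4273 0.1215] z [0.0137 0.0149 0.0156 0.018  0.0411]
cap [0.4184 0.1945] z [0.0136 0.0149 0.0155 0.0192 0.0408]
cap [0.4107 0.2674] z [0.0137 0.0148 0.0156 0.0205 0.0409]
cap [0.4019 0.3472] z [0.0137 0.0148 0.0156 0.0233 0.0408]
fun 1 top 0.1646 ((0.6081207990646362, 0.13766083121299744), 0.02496088109910488)
fun 2 top 0.165 ((0.594321608543396, 0.023915572091937065), 0.024726830422878265)
fun 3 top 0.1651 ((0.5812126994132996, -0.09111711382865906), 0.02475132793188095)
fun 4 top 0.1648 ((0.5686182975769043, -0.2039903849363327), 0.024729108437895775)
st 3 18 ang 164.5 rad 0.0281 z 0.113 0.449 px800 484.0 148.0
st 2 13 ang 20.6 rad 0.0303 z 0.114 0.117 px800 293.0 156.0
st 1 17 ang 149.6 rad 0.0293 z 0.114 0.119 px800 183.0 168.0
st 1 7 ang 166.8 rad 0.0249 z 0.097 0.144 px800 164.0 173.0
st 4 20 ang 69.1 rad 0.0288 z 0.114 0.12 px800 586.0 181.0
st 4 8 ang 70.2 rad 0.0251 z 0.139 0.144 px800 604.0 185.0
st 2 19 ang 20.7 rad 0.0294 z 0.114 0.137 px800 334.0 226.0
st 3 15 ang 158.6 rad 0.0306 z 0.113 0.117 px800 462.0 227.0
st 2 2 ang 82.3 rad 0.0381 z 0.143 0.449 px800 326.0 226.0
st 1 4 ang 154.7 rad 0.0289 z 0.114 0.143 px800 162.0 241.0
```

View pics/c10.png

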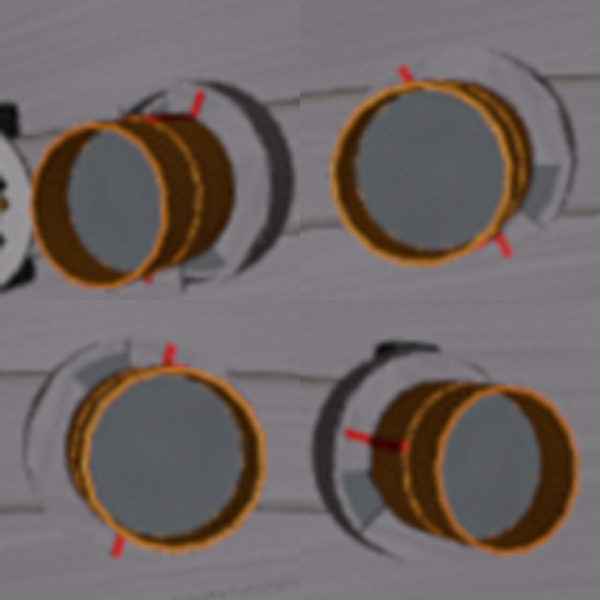

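```bash
python3 - <<'E'
from h import *
import pickle
o,pw,zw=pickle.load(open("w10.pkl","rb"));H,S,V=hsv(pw)
C=wray([[257.2047,194.782]],o,.3) ; c=r.camera_params("wrist");M=R.from_rotvec(o["tool_rot"]).as_matrix();cam=M@c["mount"][:3,3]+o["ee_pos"]
cen={1:(.6079,.1380),4:(.5683,-.2042),2:(.5944,.024),3:(.5813,-.0905)}
m=((H<9)|(H>168))&(S>130)&(V>60)
v,u=np.nonzero(m)
for i,(x,y) in cen.items():
    A=wray(np.c_[u,v],o,.114)
    D=A-cam;f=cam[:2]-[x,y];a=(D[:,:2]**2).sum(1);b=2*(D[:,:2]@f);cc=f@f-.0252**2;disc=b*b-4*a*cc
    for k in np.nonzero((np.hypot(*(A[:,:2]-[x,y]).T)<.075))[0]:
        t=(-b[k]-np.sqrt(disc[k]))/2/a[k] if disc[k]>0 else np.nan
        P=cam+t*D[k];am=np.degrees(np.arctan2(A[k,1]-y,A[k,0]-x))%180
        rm=np.hypot(A[k,0]-x,A[k,1]-y)
        if disc[k]>0 and P[2]>.116 and P[2]<.165: print(i,"stripe px",u[k],v[k],"ang",round(np.degrees(np.arctan2(P[1]-y,P[0]-x))%180,1),"z",P[2].round(3),pw[v[k],u[k]])
E
```

```text
1 stripe px 115 110 ang 151.4 z 0.116 [102  46  48]
1 stripe px 103 111 ang 153.9 z 0.145 [123  54  28]
1 stripe px 104 111 ang 153.0 z 0.143 [146  41  24]
1 stripe px 105 111 ang 152.1 z 0.141 [141  28  21]
1 stripe px 106 111 ang 151.3 z 0.14 [113  22  16]
1 stripe px 107 111 ang 150.5 z 0.138 [76 19 13]
1 stripe px 108 111 ang 149.7 z 0.136 [62 13 10]
1 stripe px 114 111 ang 145.5 z 0.124 [62 21 12]
1 stripe px 115 111 ang 144.8 z 0.121 [67 25 13]
1 stripe px 116 111 ang 144.2 z 0.119 [87 31 22]
1 stripe px 104 112 ang 146.4 z 0.148 [119  38  11]
1 stripe px 105 112 ang 145.7 z 0.146 [134  37  13]
1 stripe px 106 112 ang 145.1 z 0.144 [127  42   9]
1 stripe px 104 153 ang 25.0 z 0.161 [112  43  16]
1 stripe px 105 153 ang 21.6 z 0.156 [123  70  53]
1 stripe px 103 154 ang 19.5 z 0.16 [129  58  58]
1 stripe px 104 154 ang 13.3 z 0.153 [144  47  43]
4 stripe px 378 116 ang 70.1 z 0.116 [129  50  49]
4 stripe px 379 116 ang 69.7 z 0.119 [77 37 31]
4 stripe px 378 117 ang 72.8 z 0.117 [121  25  25]
4 stripe px 379 117 ang 72.4 z 0.12 [70  8  4]
4 stripe px 386 117 ang 69.4 z 0.139 [63 17  2]
4 stripe px 387 117 ang 69.0 z 0.142 [101  33  12]
4 stripe px 379 118 ang 75.0 z 0.121 [63 15 14]
4 stripe px 386 118 ang 72.0 z 0.14 [80 11  7]
4 stripe px 387 118 ang 71.5 z 0.143 [139  34  19]
4 stripe px 388 118 ang 71.1 z 0.145 [157  58  26]
4 stripe px 386 119 ang 74.5 z 0.141 [88  9 10]
4 stripe px 387 119 ang 74.0 z 0.143 [145  36  17]
4 stripe px 386 120 ang 77.0 z 0.141 [86 21  7]
4 stripe px 387 120 ang 76.5 z 0.144 [138  48  22]
2 stripe px 212 142 ang 36.7 z 0.151 [130  53  24]
```

The four funnels are all at the seated height, with tops at 0.165. The station 4 stripe reads about 2–3° short of its mark, because I turned back slightly before letting go. I'll re-tighten each one and open in place this time.

```bash
python3 -c "
from h import *
go(.568,-.2042,.28,-67)"
```

```text
off [62.0, 167.3, 99.4] dr [0.001, 0.001, -0.542] alt dz 2.599 j7 -1.35 tcp [0.5302, -0.0297, 0.3792] yaw -98.1 F [-0.7, 0.2, 0.5] w 0.0641 t 52.0
```

```bash
python3 -m crank '[{"offset":[62,167,0],"dr":[0,0,-0.542],"hand":66},{"offset":[62,167,0],"dr":[0,0,-0.542],"hand":66},{"offset":[62,167,30],"dr":[0,0,-0.542],"hand":66},{"offset":[62,167,60],"dr":[0,0,-0.542],"hand":66},{"offset":[62,167,99],"dr":[0,0,-0.542],"hand":66},{"offset":[62,167,99],"dr":[0,0,-0.542],"hand":66},{"offset":[62,167,99],"dr":[0,0,-0.542],"hand":66},{"offset":[62,167,99],"dr":[0,0,-0.542],"hand":66}]'; python3 -c "
from h import *
r.read_camera('wrist')
go(.568,-.2042,.190,-67)"
```

```text
time: 52.8
ee_pos: [0.5688, -0.203, 0.282]
tool_rot: [3.078, 0.627, 0.002]
contact_force: [-0.7, 0.9, 0.3]
gripper_width: 0.0658
off [-1.6, 0.9, 92.3] dr [0.001, -0.002, 0.001] alt dz -3.14 j7 -0.47 tcp [0.569, -0.2027, 0.2823] yaw -66.9 F [0.6, -0.6, 0.6] w 0.0658 t 52.9
```

```bash
python3 -m crank '[{"offset":[-1.6,0.9,30],"dr":[0,0,0],"hand":66},{"offset":[-1.6,0.9,60],"dr":[0,0,0],"hand":66},{"offset":[-1.6,0.9,82],"dr":[0,0,0],"hand":66},{"offset":[-1.6,0.9,92],"dr":[0,0,0],"hand":66},{"offset":[-1.6,0.9,92],"dr":[0,0,0],"hand":66},{"offset":[-1.6,0.9,92],"dr":[0,0,0],"hand":40},{"offset":[-1.6,0.9,92],"dr":[0,0,0],"hand":40},{"offset":[-1.6,0.9,92],"dr":[0,0,0],"hand":40}]' 60; python3 -m crank '[{"offset":[0,0,0],"dr":[0,0,0],"hand":40},{"offset":[0,0,0],"dr":[0,0,0.04],"hand":40},{"offset":[0,0,0],"dr":[0,0,0.08],"hand":40},{"offset":[0,0,0],"dr":[0,0,0.12],"hand":40},{"offset":[0,0,0],"dr":[0,0,0.16],"hand":40},{"offset":[0,0,0],"dr":[0,0,0.16],"hand":40},{"offset":[0,0,0],"dr":[0,0,0.16],"hand":40},{"offset":[0,0,0],"dr":[0,0,0.16],"hand":40}]'; python3 -c "
from h import *
go(.568,-.2042,.190,-67)
print(r.observe()['ft_torque'])"; python3 -m crank '[{"offset":[0,0,0],"dr":[0,0,0],"hand":64},{"offset":[0,0,0],"dr":[0,0,0],"hand":64},{"offset":[0,0,0],"dr":[0,0,0],"hand":64},{"offset":[0,0,-10],"dr":[0,0,0],"hand":64},{"offset":[0,0,-40],"dr":[0,0,0],"hand":64},{"offset":[0,0,-80],"dr":[0,0,0],"hand":64},{"offset":[0,0,-92],"dr":[0,0,0],"hand":64},{"offset":[0,0,-92],"dr":[0,0,0],"hand":64}]'; python3 -m crank '[{"offset":[40,-107,0],"dr":[0,0,-0.16],"hand":66},{"offset":[40,-107,0],"dr":[0,0,-0.16],"hand":66},{"offset":[40,-107,0],"dr":[0,0,-0.16],"hand":66},{"offset":[40,-107,0],"dr":[0,0,-0.16],"hand":66},{"offset":[40,-107,0],"dr":[0,0,-0.16],"hand":66},{"offset":[40,-107,0],"dr":[0,0,-0.16],"hand":66},{"offset":[40,-107,0],"dr":[0,0,-0.16],"hand":66},{"offset":[40,-107,0],"dr":[0,0,-0.16],"hand":66}]'; python3 -c "
from h import *
go(.5813,-.0903,.190,-67)"
```

```text
time: 53.65
ee_pos: [0.5678, -0.2048, 0.1906]
tool_rot: [3.078, 0.627, 0.004]
contact_force: [-2.6, 3.6, 9.6]
gripper_width: 0.0484
time: 54.45
ee_pos: [0.5676, -0.2049, 0.1905]
tool_rot: [3.118, 0.38, 0.003]
contact_force: [-5.3, 1.9, 9.7]
gripper_width: 0.0484
off [0.6, -0.6, 0.5] dr [0.001, -0.002, -0.159] alt dz 2.983 j7 -0.53 tcp [0.5676, -0.2049, 0.1905] yaw -76.1 F [-5.3, 1.9, 9.7] w 0.0484 t 54.5
[0.64177766 0.98145751 0.63245892]
time: 55.25
ee_pos: [0.5676, -0.2053, 0.2829]
tool_rot: [3.118, 0.379, 0.005]
contact_force: [-0.3, 0.5, -0.3]
gripper_width: 0.0639
time: 56.05
ee_pos: [0.5801, -0.0923, 0.2806]
tool_rot: [3.079, 0.625, -0.0]
contact_force: [-1.0, -0.2, -0.6]
gripper_width: 0.0659
off [1.9, -1.4, 90.6] dr [0.0, 0.0, -0.001] alt dz 3.141 j7 -0.66 tcp [0.5801, -0.0923, 0.2806] yaw -67.1 F [-1.0, -0.2, -0.6] w 0.0659 t 56.0
```

```bash
python3 -m crank '[{"offset":[1.5,-1.2,30],"dr":[0,0,0],"hand":66},{"offset":[1.5,-1.2,60],"dr":[0,0,0],"hand":66},{"offset":[1.5,-1.2,82],"dr":[0,0,0],"hand":66},{"offset":[1.5,-1.2,90],"dr":[0,0,0],"hand":66},{"offset":[1.5,-1.2,90],"dr":[0,0,0],"hand":66},{"offset":[1.5,-1.2,90],"dr":[0,0,0],"hand":40},{"offset":[1.5,-1.2,90],"dr":[0,0,0],"hand":40},{"offset":[1.5,-1.2,90],"dr":[0,0,0],"hand":40}]' 60; python3 -m crank '[{"offset":[0,0,0],"dr":[0,0,0],"hand":40},{"offset":[0,0,0],"dr":[0,0,0.05],"hand":40},{"offset":[0,0,0],"dr":[0,0,0.1],"hand":40},{"offset":[0,0,0],"dr":[0,0,0.15],"hand":40},{"offset":[0,0,0],"dr":[0,0,0.2],"hand":40},{"offset":[0,0,0],"dr":[0,0,0.2],"hand":40},{"offset":[0,0,0],"dr":[0,0,0.2],"hand":40},{"offset":[0,0,0],"dr":[0,0,0.2],"hand":40}]'; python3 -c "
from h import *
go(.5813,-.0903,.190,-67)
print(r.observe()['ft_torque'])"; python3 -m crank '[{"offset":[0,0,0],"dr":[0,0,0],"hand":64},{"offset":[0,0,0],"dr":[0,0,0],"hand":64},{"offset":[0,0,0],"dr":[0,0,0],"hand":64},{"offset":[0,0,-10],"dr":[0,0,0],"hand":64},{"offset":[0,0,-40],"dr":[0,0,0],"hand":64},{"offset":[0,0,-80],"dr":[0,0,0],"hand":64},{"offset":[0,0,-92],"dr":[0,0,0],"hand":64},{"offset":[0,0,-92],"dr":[0,0,0],"hand":64}]'; python3 -m crank '[{"offset":[36,-109,0],"dr":[0,0,-0.2],"hand":66},{"offset":[36,-109,0],"dr":[0,0,-0.2],"hand":66},{"offset":[36,-109,0],"dr":[0,0,-0.2],"hand":66},{"offset":[36,-109,0],"dr":[0,0,-0.2],"hand":66},{"offset":[36,-109,0],"dr":[0,0,-0.2],"hand":66},{"offset":[36,-109,0],"dr":[0,0,-0.2],"hand":66},{"offset":[36,-109,0],"dr":[0,0,-0.2],"hand":66},{"offset":[36,-109,0],"dr":[0,0,-0.2],"hand":66}]'; python3 -c "
from h import *
go(.5945,.024,.190,-67)"
```

```text
time: 56.85
ee_pos: [0.5817, -0.09, 0.192]
tool_rot: [3.078, 0.627, 0.003]
contact_force: [-3.2, -0.5, 8.3]
gripper_width: 0.0486
time: 57.65
ee_pos: [0.5829, -0.0893, 0.1921]
tool_rot: [3.124, 0.32, 0.006]
contact_force: [8.2, -0.4, -0.2]
gripper_width: 0.0484
off [-1.8, 0.6, 2.1] dr [0.002, -0.004, -0.197] alt dz 2.944 j7 -0.75 tcp [0.5829, -0.0893, 0.1921] yaw -78.3 F [8.2, -0.4, -0.2] w 0.0484 t 57.6
[ 0.08366001 -1.790449    1.23007233]
time: 58.45
ee_pos: [0.5817, -0.0899, 0.2848]
tool_rot: [3.126, 0.316, 0.005]
contact_force: [0.6, 0.0, -0.7]
gripper_width: 0.0641
time: 59.25
ee_pos: [0.5946, 0.0235, 0.2826]
tool_rot: [3.079, 0.625, -0.0]
contact_force: [0.2, 0.2, -0.8]
gripper_width: 0.066
off [0.2, -0.5, 92.6] dr [0.0, 0.0, -0.001] alt dz 3.141 j7 -0.85 tcp [0.5946, 0.0235, 0.2826] yaw -67.1 F [0.2, 0.2, -0.8] w 0.066 t 59.2
```

```bash
python3 -m crank '[{"offset":[0.2,-0.3,30],"dr":[0,0,0],"hand":66},{"offset":[0.2,-0.3,60],"dr":[0,0,0],"hand":66},{"offset":[0.2,-0.3,82],"dr":[0,0,0],"hand":66},{"offset":[0.2,-0.3,92],"dr":[0,0,0],"hand":66},{"offset":[0.2,-0.3,92],"dr":[0,0,0],"hand":66},{"offset":[0.2,-0.3,92],"dr":[0,0,0],"hand":40},{"offset":[0.2,-0.3,92],"dr":[0,0,0],"hand":40},{"offset":[0.2,-0.3,92],"dr":[0,0,0],"hand":40}]' 60; python3 -m crank '[{"offset":[0,0,0],"dr":[0,0,0],"hand":40},{"offset":[0,0,0],"dr":[0,0,0.05],"hand":40},{"offset":[0,0,0],"dr":[0,0,0.1],"hand":40},{"offset":[0,0,0],"dr":[0,0,0.15],"hand":40},{"offset":[0,0,0],"dr":[0,0,0.2],"hand":40},{"offset":[0,0,0],"dr":[0,0,0.2],"hand":40},{"offset":[0,0,0],"dr":[0,0,0.2],"hand":40},{"offset":[0,0,0],"dr":[0,0,0.2],"hand":40}]'; python3 -c "
from h import *
go(.5945,.024,.190,-67)
print(r.observe()['ft_torque'])"; python3 -m crank '[{"offset":[0,0,0],"dr":[0,0,0],"hand":64},{"offset":[0,0,0],"dr":[0,0,0],"hand":64},{"offset":[0,0,0],"dr":[0,0,0],"hand":64},{"offset":[0,0,-10],"dr":[0,0,0],"hand":64},{"offset":[0,0,-40],"dr":[0,0,0],"hand":64},{"offset":[0,0,-80],"dr":[0,0,0],"hand":64},{"offset":[0,0,-92],"dr":[0,0,0],"hand":64},{"offset":[0,0,-92],"dr":[0,0,0],"hand":64}]'; python3 -m crank '[{"offset":[36,-109,0],"dr":[0,0,-0.2],"hand":66},{"offset":[36,-109,0],"dr":[0,0,-0.2],"hand":66},{"offset":[36,-109,0],"dr":[0,0,-0.2],"hand":66},{"offset":[36,-109,0],"dr":[0,0,-0.2],"hand":66},{"offset":[36,-109,0],"dr":[0,0,-0.2],"hand":66},{"offset":[36,-109,0],"dr":[0,0,-0.2],"hand":66},{"offset":[36,-109,0],"dr":[0,0,-0.2],"hand":66},{"offset":[36,-109,0],"dr":[0,0,-0.2],"hand":66}]'; python3 -c "
from h import *
go(.608,.138,.190,-67)"
```

```text
time: 60.05
ee_pos: [0.5953, 0.0245, 0.192]
tool_rot: [3.078, 0.627, 0.003]
contact_force: [-2.3, -0.7, 8.9]
gripper_width: 0.0486
time: 60.85
ee_pos: [0.5958, 0.025, 0.1921]
tool_rot: [-3.125, -0.318, -0.005]
contact_force: [3.2, 1.7, 6.4]
gripper_width: 0.0487
off [-1.5, 0.7, 2.0] dr [0.001, -0.003, -0.198] alt dz 2.943 j7 -0.94 tcp [0.5958, 0.025, 0.1921] yaw -78.4 F [3.2, 1.7, 6.4] w 0.0487 t 60.9
[ 0.21384412 -0.51204989  0.60316699]
time: 61.65
ee_pos: [0.5953, 0.0246, 0.2847]
tool_rot: [-3.125, -0.317, -0.005]
contact_force: [0.2, -0.8, -0.3]
gripper_width: 0.064
time: 62.45
ee_pos: [0.6081, 0.1379, 0.2826]
tool_rot: [3.079, 0.625, 0.0]
contact_force: [-0.1, -0.5, -0.2]
gripper_width: 0.0659
off [-0.1, -0.2, 92.6] dr [0.0, 0.0, -0.001] alt dz 3.141 j7 -1.02 tcp [0.6081, 0.1379, 0.2826] yaw -67.1 F [-0.1, -0.5, -0.2] w 0.0659 t 62.5
```

```bash
python3 -m crank '[{"offset":[0,0,30],"dr":[0,0,0],"hand":66},{"offset":[0,0,60],"dr":[0,0,0],"hand":66},{"offset":[0,0,82],"dr":[0,0,0],"hand":66},{"offset":[0,0,92],"dr":[0,0,0],"hand":66},{"offset":[0,0,92],"dr":[0,0,0],"hand":66},{"offset":[0,0,92],"dr":[0,0,0],"hand":40},{"offset":[0,0,92],"dr":[0,0,0],"hand":40},{"offset":[0,0,92],"dr":[0,0,0],"hand":40}]' 60; python3 -m crank '[{"offset":[0,0,0],"dr":[0,0,0],"hand":40},{"offset":[0,0,0],"dr":[0,0,0.05],"hand":40},{"offset":[0,0,0],"dr":[0,0,0.1],"hand":40},{"offset":[0,0,0],"dr":[0,0,0.15],"hand":40},{"offset":[0,0,0],"dr":[0,0,0.2],"hand":40},{"offset":[0,0,0],"dr":[0,0,0.2],"hand":40},{"offset":[0,0,0],"dr":[0,0,0.2],"hand":40},{"offset":[0,0,0],"dr":[0,0,0.2],"hand":40}]'; python3 -c "
from h import *
print(r.observe()['ft_torque'])"; python3 -m crank '[{"offset":[0,0,0],"dr":[0,0,0],"hand":64},{"offset":[0,0,0],"dr":[0,0,0],"hand":64},{"offset":[0,0,0],"dr":[0,0,0],"hand":64},{"offset":[0,0,-10],"dr":[0,0,0],"hand":64},{"offset":[0,0,-40],"dr":[0,0,0],"hand":64},{"offset":[0,0,-80],"dr":[0,0,0],"hand":64},{"offset":[0,0,-92],"dr":[0,0,0],"hand":64},{"offset":[0,0,-92],"dr":[0,0,0],"hand":64}]'; python3 -m crank '[{"offset":[34,-110,0],"dr":[0,0,0.318],"hand":45},{"offset":[34,-110,0],"dr":[0,0,0.318],"hand":45},{"offset":[34,-110,0],"dr":[0,0,0.318],"hand":45},{"offset":[34,-110,0],"dr":[0,0,0.318],"hand":45},{"offset":[34,-110,0],"dr":[0,0,0.318],"hand":45},{"offset":[34,-110,0],"dr":[0,0,0.318],"hand":45},{"offset":[34,-110,0],"dr":[0,0,0.318],"hand":45},{"offset":[34,-110,0],"dr":[0,0,0.318],"hand":45}]'; python3 - <<'E'
from h import *
import pickle
o=r.observe();p,z=r.read_camera("wrist");pickle.dump((o,p,z),open("w11.pkl","wb"))
W=wcloud(z,o);m=(np.hypot(W[...,0]-.6192,W[...,1]-.2531)<.05);Q=W[m];zt=np.percentile(Q[:,2],99.5);b=Q[Q[:,2]>zt-.006]
print("bar top",zt,cv2.minAreaRect((b[:,:2]*1000).astype(np.float32)))
e=Q[(Q[:,2]<zt-.02)];h,ed=np.histogram(e[:,2],20);print(h,ed.round(3))
go(.6192,.2531,.174,-96.7)
cv2.imwrite("pics/w11.png",p[:,:,::-1])
E
```

```text
time: 63.25
ee_pos: [0.6088, 0.1385, 0.1922]
tool_rot: [-3.078, -0.627, -0.003]
contact_force: [-2.4, -1.2, 7.3]
gripper_width: 0.0483
time: 64.05
ee_pos: [0.6085, 0.1396, 0.192]
tool_rot: [-3.124, -0.32, -0.002]
contact_force: [-1.8, 2.2, 8.0]
gripper_width: 0.0479
[0.77285266 0.70698668 1.33767811]
time: 64.85
ee_pos: [0.6088, 0.1385, 0.2849]
tool_rot: [-3.125, -0.316, -0.005]
contact_force: [0.1, -0.5, -0.2]
gripper_width: 0.0638
time: 65.65
ee_pos: [0.6195, 0.2524, 0.2827]
tool_rot: [-3.136, 0.184, -0.0]
contact_force: [-0.2, -0.9, -0.3]
gripper_width: 0.045
bar top 0.3109250802459169 ((631.2843017578125, 251.72369384765625), (99.3150863647461, 18.134584426879883), 83.85636138916016)
[1071   35  204  142 1324 1423 1401   61  935    0    0    0    0    0
  129  968 1254 1891 4689 5368] [-0.003  0.012  0.027  0.041  0.056  0.071  0.085  0.1    0.115  0.129
  0.144  0.159  0.173  0.188  0.203  0.218  0.232  0.247  0.262  0.276
  0.291]
off [-0.3, -0.4, 108.7] dr [-0.0, -0.0, 0.0] alt dz -3.142 j7 -1.64 tcp [0.6195, 0.2527, 0.2827] yaw -96.7 F [0.2, -0.4, -0.4] w 0.045 t 65.7
```

View pics/w11.png

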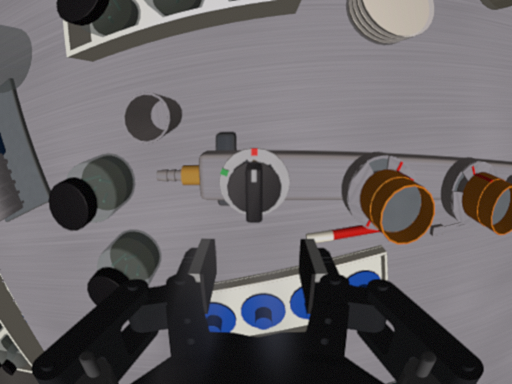

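```bash
python3 - <<'E'
from h import *
import pickle
o,p,z=pickle.load(open("w11.pkl","rb"));W=wcloud(z,o)
m=(np.hypot(W[...,0]-.6192,W[...,1]-.2531)<.04)&(W[...,2]>.1)&(W[...,2]<.135);Q=W[m];h,ed=np.histogram(Q[:,2],14);print(h,ed.round(4))
zt=np.percentile(Q[:,2],95);b=Q[Q[:,2]>zt-.004];print(zt,cv2.minAreaRect((b[:,:2]*1000).astype(np.float32)))
m=(np.hypot(W[...,0]-.6192,W[...,1]-.2531)<.024)&(W[...,2]>.08)&(W[...,2]<.11);print("disc",np.percentile(W[m][:,2],[10,50,90]))
E
```

```text
[  3  12   4   8   8   3  11   4  11   3  23 129 594 184] [0.1001 0.1017 0.1034 0.105  0.1067 0.1083 0.11   0.1116 0.1133 0.1149
 0.1166 0.1182 0.1199 0.1215 0.1232]
0.12209407313932674 ((621.8453369140625, 254.1236114501953), (13.59111213684082, 47.942604064941406), 83.34003448486328)
disc [0.09527001 0.09613964 0.09698688]
```

```bash
python3 -m crank '[{"offset":[2.1,-1.7,40],"dr":[0,0,0],"hand":45},{"offset":[2.1,-1.7,75],"dr":[0,0,0],"hand":45},{"offset":[2.1,-1.7,100],"dr":[0,0,0],"hand":45},{"offset":[2.1,-1.7,110],"dr":[0,0,0],"hand":45},{"offset":[2.1,-1.7,110],"dr":[0,0,0],"hand":45},{"offset":[2.1,-1.7,110],"dr":[0,0,0],"hand":45},{"offset":[2.1,-1.7,110],"dr":[0,0,0],"hand":5},{"offset":[2.1,-1.7,110],"dr":[0,0,0],"hand":5}]' 80; python3 -m crank '[{"offset":[0,0,0],"dr":[0,0,0],"hand":5},{"offset":[0,0,0],"dr":[0,0,0],"hand":5},{"offset":[0,0,0],"dr":[0,0,0],"hand":5},{"offset":[0,0,2],"dr":[0,0,0],"hand":5},{"offset":[0,0,4],"dr":[0,0,0],"hand":5},{"offset":[0,0,6],"dr":[0,0,0],"hand":5},{"offset":[0,0,8],"dr":[0,0,0],"hand":5},{"offset":[0,0,8],"dr":[0,0,0],"hand":5}]'; python3 -c "
from h import *
go(.6218,.2541,.164,-96.7)
print(r.observe()['ft_torque'])"
```

```text
time: 66.5
ee_pos: [0.622, 0.2548, 0.1737]
tool_rot: [-3.136, 0.182, -0.002]
contact_force: [0.3, -0.5, 0.3]
gripper_width: 0.0161
time: 67.3
ee_pos: [0.6221, 0.255, 0.1657]
tool_rot: [-3.135, 0.182, -0.001]
contact_force: [-3.5, 2.9, 18.8]
gripper_width: 0.0123
off [-0.2, 0.9, 1.7] dr [-0.001, -0.001, 0.001] alt dz -3.141 j7 -1.57 tcp [0.6221, 0.255, 0.1657] yaw -96.6 F [-3.5, 2.9, 18.8] w 0.0123 t 67.3
[ 0.65287745  0.67906156 -0.02297316]
```

```bash
python3 -m crank '[{"offset":[0,0,0.5],"dr":[0,0,0],"hand":5},{"offset":[0,0,1],"dr":[0,0,0],"hand":5},{"offset":[0,0,1.3],"dr":[0,0,0],"hand":5},{"offset":[0,0,1.3],"dr":[0,0,-0.04],"hand":5},{"offset":[0,0,1.3],"dr":[0,0,-0.08],"hand":5},{"offset":[0,0,1.3],"dr":[0,0,-0.12],"hand":5},{"offset":[0,0,1.3],"dr":[0,0,-0.16],"hand":5},{"offset":[0,0,1.3],"dr":[0,0,-0.2],"hand":5}]'; python3 -c "
from h import *
go(.6218,.2541,.164,-96.7)
print(r.observe()['ft_torque'])"
```

```text
time: 68.1
ee_pos: [0.6222, 0.255, 0.1656]
tool_rot: [-3.137, -0.134, -0.002]
contact_force: [-9.9, 1.5, 35.6]
gripper_width: 0.0126
off [-0.5, 0.8, 1.6] dr [-0.002, -0.001, 0.203] alt dz -2.939 j7 -1.39 tcp [0.6222, 0.255, 0.1656] yaw -85.1 F [-9.9, 1.5, 35.6] w 0.0126 t 68.1
[0.37663796 2.31883702 0.02416137]
```

```bash
python3 -m crank '[{"offset":[0,0,-0.5],"dr":[0,0,-0.1],"hand":5},{"offset":[0,0,-0.5],"dr":[0,0,-0.2],"hand":5},{"offset":[0,0,-0.5],"dr":[0,0,-0.3],"hand":5},{"offset":[0,0,-0.5],"dr":[0,0,-0.4],"hand":5},{"offset":[0,0,-0.5],"dr":[0,0,-0.5],"hand":5},{"offset":[0,0,-0.5],"dr":[0,0,-0.6],"hand":5},{"offset":[0,0,-0.5],"dr":[0,0,-0.7],"hand":5},{"offset":[0,0,-0.5],"dr":[0,0,-0.7],"hand":5}]'; python3 -c "
from h import *
print(r.observe()['ft_torque'])"; python3 -m crank '[{"offset":[0,0,0],"dr":[0,0,-0.08],"hand":5},{"offset":[0,0,0],"dr":[0,0,-0.16],"hand":5},{"offset":[0,0,0],"dr":[0,0,-0.24],"hand":5},{"offset":[0,0,0],"dr":[0,0,-0.28],"hand":5},{"offset":[0,0,0],"dr":[0,0,-0.31],"hand":5},{"offset":[0,0,0],"dr":[0,0,-0.33],"hand":5},{"offset":[0,0,0],"dr":[0,0,-0.34],"hand":5},{"offset":[0,0,0],"dr":[0,0,-0.34],"hand":5}]'; python3 -c "
from h import *
go(.6218,.2541,.164,-28)
print(r.observe()['ft_torque'])"
```

```text
time: 68.9
ee_pos: [0.6222, 0.255, 0.1656]
tool_rot: [-2.9, -1.205, -0.003]
contact_force: [-7.1, 2.4, 28.3]
gripper_width: 0.0123
[0.47625952 1.6178339  0.01113303]
time: 69.7
ee_pos: [0.6222, 0.255, 0.1656]
tool_rot: [-2.658, -1.673, -0.003]
contact_force: [-7.6, 1.8, 28.7]
gripper_width: 0.0119
off [-1.0, 0.0, 1.6] dr [0.0, -0.002, 0.042] alt dz -3.1 j7 -0.5 tcp [0.6222, 0.255, 0.1656] yaw -25.6 F [-7.6, 1.8, 28.7] w 0.0119 t 69.7
[ 0.43306828  1.61189284 -0.6632966 ]
```

```bash
python3 -m crank '[{"offset":[0,0,0],"dr":[0,0,0],"hand":35},{"offset":[0,0,0],"dr":[0,0,0],"hand":35},{"offset":[0,0,0],"dr":[0,0,0],"hand":35},{"offset":[0,0,0],"dr":[0,0,0],"hand":35},{"offset":[0,0,-20],"dr":[0,0,0],"hand":35},{"offset":[0,0,-60],"dr":[0,0,0],"hand":35},{"offset":[0,0,-105],"dr":[0,0,0],"hand":35},{"offset":[0,0,-115],"dr":[0,0,0],"hand":35}]'; python3 -c "
from h import *
go(.55,.10,.45,-96.7)"
```

```text
time: 70.5
ee_pos: [0.6228, 0.2542, 0.2831]
tool_rot: [2.658, 1.673, 0.007]
contact_force: [1.4, -0.1, -1.0]
gripper_width: 0.0352
off [-170.0, 1.7, -167.4] dr [0.001, -0.005, 1.24] alt dz -1.901 j7 -0.56 tcp [0.6228, 0.2542, 0.2831] yaw -25.6 F [1.4, -0.1, -1.0] w 0.0352 t 70.5
```

```bash
python3 -m crank '[{"offset":[0,0,-40],"dr":[0,0,0.15],"hand":45},{"offset":[-225,27,-137],"dr":[0,0,1.2],"hand":45},{"offset":[-225,27,-137],"dr":[0,0,1.2],"hand":45},{"offset":[-225,27,-137],"dr":[0,0,1.2],"hand":45},{"offset":[-225,27,-137],"dr":[0,0,1.2],"hand":45},{"offset":[-225,27,-137],"dr":[0,0,1.2],"hand":45},{"offset":[-225,27,-137],"dr":[0,0,1.2],"hand":45},{"offset":[-225,27,-137],"dr":[0,0,1.2],"hand":45}]';python3 -m crank '[{"offset":[0,0,0],"dr":[0,0,0],"hand":45},{"offset":[0,0,0],"dr":[0,0,0],"hand":45},{"offset":[0,0,0],"dr":[0,0,0],"hand":45},{"offset":[0,0,0],"dr":[0,0,0],"hand":45},{"offset":[0,0,0],"dr":[0,0,0],"hand":45},{"offset":[0,0,0],"dr":[0,0,0],"hand":45},{"offset":[0,0,0],"dr":[0,0,0],"hand":45},{"offset":[0,0,0],"dr":[0,0,0],"hand":45}]'; python3 - <<'E'
from h import *
import pickle
o=r.observe();p,z=r.read_camera("wrist");pickle.dump((o,p,z),open("w12.pkl","wb"));W=wcloud(z,o);H,S,V=hsv(p)
for i,(x,y) in enumerate(ST):
    m=(np.hypot(W[...,0]-x,W[...,1]-y)<.03)&(H>5)&(H<22)&(S>110);Q=W[m];rim=Q[Q[:,2]>np.percentile(Q[:,2],97)-.005]
    print("fun",i+1,"top",np.percentile(Q[:,2],97).round(4),cv2.minEnclosingCircle(rim[:,:2].astype(np.float32)))
m=(np.hypot(W[...,0]-.6218,W[...,1]-.2541)<.035)&(W[...,2]>.1)&(W[...,2]<.135);Q=W[m];zt=np.percentile(Q[:,2],95);b=Q[Q[:,2]>zt-.004];print("bar",zt,cv2.minAreaRect((b[:,:2]*1000).astype(np.float32)))
cv2.imwrite("pics/w12.png",cv2.resize(p[:,:,::-1],(800,600),interpolation=cv2.INTER_CUBIC))
E
```

```text
time: 71.3
ee_pos: [0.5483, 0.0388, 0.416]
tool_rot: [-3.138, 0.132, -0.0]
contact_force: [-0.7, 1.3, -0.4]
gripper_width: 0.0449
time: 72.1
ee_pos: [0.5487, 0.0401, 0.4158]
tool_rot: [3.139, -0.119, -0.0]
contact_force: [0.7, 0.1, -0.2]
gripper_width: 0.0449
fun 1 top 0.1649 ((0.6072606444358826, 0.1382802277803421), 0.02490263432264328)
fun 2 top 0.1656 ((0.5924140214920044, 0.024815889075398445), 0.02644001692533493)
fun 3 top 0.1649 ((0.581859827041626, -0.08998061716556549), 0.024640416726469994)
fun 4 top 0.1646 ((0.567043662071228, -0.20470239222049713), 0.02522541955113411)
bar 0.12224367872377942 ((621.5626220703125, 253.9514617919922), (47.7636604309082, 14.278279304504395), 62.29951095581055)
```

View pics/w12.png

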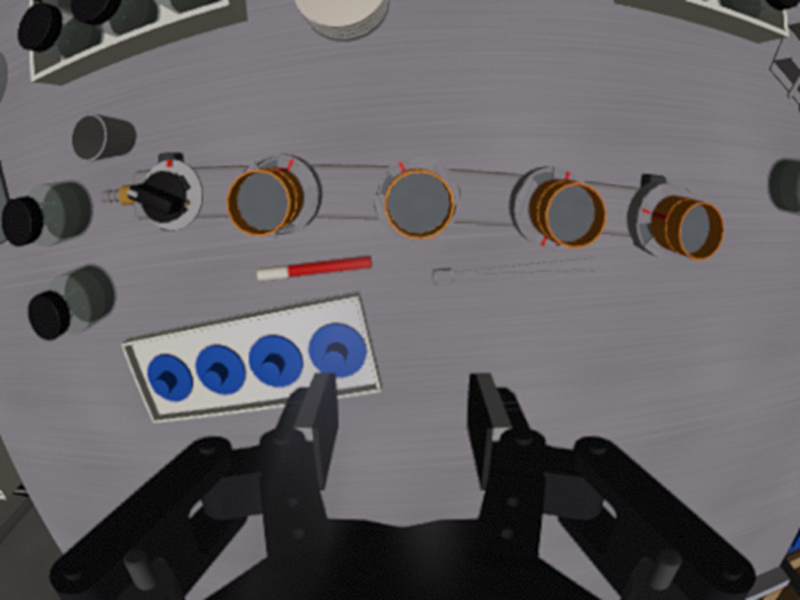

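```bash
python3 - <<'E'
from h import *
import pickle
o,pw,zw=pickle.load(open("w12.pkl","rb"));H,S,V=hsv(pw);c=r.camera_params("wrist");M=R.from_rotvec(o["tool_rot"]).as_matrix();cam=M@c["mount"][:3,3]+o["ee_pos"]
v,u=np.nonzero(((H<9)|(H>168))&(S>130)&(V>60));A=wray(np.c_[u,v],o,.114);D=A-cam
for i,(x,y) in {1:(.6079,.1381),3:(.5813,-.0902),4:(.568,-.2043)}.items():
    f=cam[:2]-[x,y];a=(D[:,:2]**2).sum(1);b=2*(D[:,:2]@f);disc=b*b-4*a*(f@f-.0252**2)
    t=(-b-np.sqrt(np.maximum(disc,0)))/2/a;P=cam+t[:,None]*D
    k=(disc>0)&(np.hypot(*(A[:,:2]-[x,y]).T)<.075)&(P[:,2]>.117)&(P[:,2]<.147)
    print(i,k.sum(),(np.degrees(np.arctan2(P[k,1]-y,P[k,0]-x))%180).round(1))
marks(pw,o)
E
python3 -c "
from cell import r
print(r.observe()['contact_force'],r.finish_job())"
```

```text
1 9 [150.4 146.9 146.4 145.9 145.4 144.9 144.3 141.7 139.7]
3 0 []
4 7 [72.9 70.5 69.7 73.4 72.6 76.3 75.4]
st 1 mark [0.6323 0.1236] rad 0.0291 ang mod180 150.3 px 185 105
st 2 mark [0.6212 0.0342] rad 0.0286 ang mod180 20.8 px 257 106
st 1 mark [0.6288 0.1335] rad 0.0222 ang mod180 168.3 px 178 108
st 3 mark [ 0.6083 -0.1014] rad 0.0294 ang mod180 157.1 px 363 112
st 4 mark [ 0.577  -0.1777] rad 0.0281 ang mod180 69.2 px 413 135
st 3 mark [ 0.5538 -0.0795] rad 0.0293 ang mod180 159.1 px 348 154
  station 1 mid [0.6305 0.1285] len 0.0105 yaw mod180 109.6
  station 3 mid [ 0.5811 -0.0905] len 0.0588 yaw mod180 158.1
the job is handed in; nothing more can be done
[ 0.30016351 -0.21378284 -0.03967595] None
```

The job is done and handed in at about 72 s. All four funnels on the bench are fitted and turned to their stops, so every station was needed. The four blue caps are in the white tray. The vacuum valve was opened last.

**Funnels**
- Each one dropped through its gaps without riding on the lip.
- All four rims read 0.165 m, against 0.164 m expected when seated.
- I turned each clockwise until the wrist torque reached about 0.9–1.4 N m. I had turned back slightly before letting go the first time, so I tightened all four again and opened the gripper in place. Torque on that second turn was 0.6–1.3 N m.

**Lock angle:** The red stripe on the station 4 funnel still read about 73° both before and after re-tightening. Its mark reads 69–70°, so they disagree by about 3°. I take that as measurement error. The station 1 stripe, seen edge-on, read 140–150° against 149°. The stripes on stations 2 and 3 were not visible, so their lock rests on the torque alone.

**Valve:** It turned freely once pushed down. The bar stands at 62.3° (62.1° expected), with its top back at the starting height of 0.122 m.

**Caps:** All four lie flat on the tray floor by depth. The fourth was set down harder than intended, with 51 N shown at the wrist through the fingers, but it ended up flat.

**Bench:** The bystanders I could see in the last picture look undisturbed, and the contact force at hand-in was about zero.

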